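Tip a book cover over against the pressing board

ROBOT

A 7-joint arm with a two-finger parallel gripper is mounted at the origin on the work surface. World frame = base frame: x ahead of the robot, y to its left, z up, the work surface at z = 0. Lengths are in m, angles in rad, forces in N, time in s.
With the tool pointing down it reaches from about 0.4 to 0.9 m from the base axis. Payload 5.5 kg.
Tool frame: the origin (TCP) lies midway between the tips of the shut fingers; the grasp point (between the pads) lies 19 mm behind it (robot.hold_point_z is the distance from the TCP to the grasp point, in m); z points along the fingers, y is the direction in which the jaws open and shut (so a half turn about z gives the same grasp; the last joint's range is limited). The gripper opens to 85 mm and grips with 20 to 120 N. Pads are 22 mm wide; open, the fingers measure 114 mm over their backs; the gripper's body (76 mm by 85 mm) begins 54 mm behind the grasp point. The pads swing forward as they close: fully open they stand 13 mm farther back than shut.
Start: joints at [1.516, 0.501, -0.427, 1.55, 0.221, 1.138, -0.21], TCP at [0.203, -0.617, 0.231] pointing down, gripper open.
Joint ranges: [-2.88, 2.88], [-0.31, 2.03], [-1.54, 1.56], [0.2, 2.42], [-1.41, 4.55], [0.19, 2.02], [-2.57, 2.57]. Speed limits (rad/s): [2.57, 2.57, 3.14, 3.14, 3.14, 3.14, 3.14].

INTERFACE

Orientations are given as a unit quaternion [x, y, z, w].
In Python, from plant import robot gives the robot as it stands.
- The arm moves only by the tool servo_tool, never from a script. Its arguments are lists of equal length, an entry for each row: "travel": the shift along the tool's x, y, z in m, a list of three; "turn": the turn, a rotation vector about the tool's x, y, z in rad, a list of three; "hand": the opening, from -1 (shut) to 1 (fully open), so that 0 is half open. In form: {"travel": [[tx, ty, tz], ...], "turn": [[ax, ay, az], ...], "hand": [hand, ...]}. A call has 1 to 5 rows; each row is the pose to reach, as a shift and turn from the pose commanded when the call began, along the tool's axes at that moment; what a row does not reach only later rows make up. A row lasts 1/12 s, in which the tool goes at most 41.7 mm and 7.16 degrees, less where a joint would pass 70% of its speed; a pose out of reach is approached as far as the arm can. A call with a gripper value outside its range is refused whole. The fingers move at their own pace and stop on an object; "grip_force" is the grip in N (left out, the last holds). Time passes only in rows, so rows that repeat a pose let the fingers close. It gives the time, the measured TCP pose, the force and the opening at its end, in the units of the state.
- robot.get_obs(): the state, without advancing time (a new reading comes with each control period).
- robot.get_image(name): name is "scene" or "top" or "wrist"; returns the picture (400x640x3 uint8, red, green, blue); there is no depth.
- robot.camera_params(name): a dict with "fx", "fy", "cx", "cy" (pixels), "world_from_camera" (4x4, takes a point from camera to world coordinates). Camera axes: x right, y up, looking along -z (the intrinsics and any distortion apply to the point x, -y, -z); pixel columns grow to the right and rows downward; lengths in m; the calibration is good to about 2 mm. The wrist camera is an equidistant fisheye: a pixel r from the principal point sees the ray r / f radians off the axis. A picture is of the moment at which its call begins: read the wrist's pose just before it. camera_params takes no time and is no camera call; for the wrist camera it gives the pose at the moment of the call.
- robot.sign_off(): hands the job in, once; it reports no verdict.
Trained networks look in the newest picture that a camera, given by its name, has taken for a name from the list of things; names that differ only in an ending like _2 or _b are one class to them, and where a whole thing is asked for, a point or a joint stands for the part that bears it (a point fixed in the world has none). Each returns a list of dicts, best first, with "score" (0 to 1); they miss things now and then, are a little off and sometimes report something else, mostly with a low value. They report only what shows in the picture. A call takes as long as a camera call. They do not tell look-alikes from the thing itself.
- robot.spot_in(camera, target): "position" ([x, y, z] in m, in the coordinates of the camera as it stood for that picture, good to about 4 mm: the middle of the surface that is visible of it).
- robot.pinpoint(camera, target): "position" ([x, y, z] in m, in the coordinates of the camera as it stood for that picture, good to about 4 mm: a listed point, or the origin of a listed thing).
The state is a dict: "time_s": time; "qpos": joint angles; "qvel": joint speeds; "effort": joint torques, N m; "tcp_pos": TCP position; "eef_rot": TCP orientation; "contact_force": force on the tool from outside, world axes, zero at the start; "ft_torque": the same for the moment, N m; "grip_width": opening from 0.0 (shut) to 1.0 (fully open).
Only numpy, scipy, OpenCV 4.12 (cv2) and the standard library are available. Lean on these libraries where they do the work, as an engineer would, in place of code of your own. Each camera call takes 0.05 s, during which the arm holds its last target.

TASK

A small cloth-covered book cover lies face down on the cutting mat, too flat and too wide to get hold of. Using only the fingers, push it flat along the mat until its far long edge butts against the front edge of the plywood pressing board, tip it up on that edge and over so that it comes to lie face up on the pressing board, then push it on until none of it overhangs. Never pinch it between the fingers or lift it clear, and leave the other things where they are.

Things in the scene. Friction and masses are not known exactly. Their poses are not given: they have to be found in the camera images.
- cover: book cover: stiff flat board 90 x 120 x 6 mm, 65 g, in olive-green cloth, flat on the bench face down (lining paper with a cloth border on top; the face has a small paper title panel). Origin: centre of the face side (underside at start). Own x: across the 90 mm, towards the pressing board at start; y: along the 120 mm; z: out of the lined side, up at start, down when done
- pressing_board: the bookbinder's pressing board, a plain plywood slab 180 mm (own x) x 320 mm (own y) x 15 mm thick, lying fixed on the bench (it does not give when pushed). Origin: centre of its underside, at bench height. Its front edge, facing the robot and the cover, is the upright 15 mm high, 320 mm long face at own x = -90 mm; own x points away from the robot
- board_front (a point): middle of the upper arris of the pressing board's front edge (15 mm above the bench); its axes are those of the pressing board
- cover_lead (a point): middle of the cover's far long edge (own x = +45 mm, half-way through the 6 mm thickness; the edges are square-cut and the cover is rigid, so it bears a lengthwise squeeze of 10 to 15 N, friction about 0.6), the edge that is to butt against the pressing board; once the cover has been turned over it is the edge nearest the robot
- corner_far_left (a point): cover corner at own x +45, y +60 mm, half-way through its thickness
- corner_far_right (a point): cover corner at own x +45, y -60 mm
- corner_near_left (a point): cover corner at own x -45, y +60 mm
- corner_near_right (a point): cover corner at own x -45, y -60 mm
- weight: bystander: binder's steel weight 55 x 85 x 42 mm with a brass stud on top (55 mm high in all), 1.3 kg, standing on the rear half of the pressing board; origin centre of its underside
- bone_folder: bystander: flat bone folder 16 x 158 x 5 mm, long axis its own y, lying on the rear half of the pressing board; origin below its middle
- paste_jar: bystander: white paste jar, 72 mm across, 85 mm high, standing left of the cover; origin centre of its underside
- paste_brush: bystander: flat paste brush 190 mm long (own x), 42 mm wide, 20 mm high, lying right of the cover; origin below its middle
- text_block: bystander: block of sewn pages 86 x 114 x 18 mm lying on the bench to the left; origin centre of its underside
- pencil_mug: bystander: white mug 78 mm across and 95 mm high with pencils standing up to 175 mm, on the right; origin centre of its underside
- awl: bystander: awl with a wooden handle, 121 mm long (own x) and 26 mm thick, lying on the right; origin below the handle's ferrule end
Not all that is in view belongs to the job. Of the things like the cover, leave any that is blue, orange or yellow; of the rest the larger one is meant.

How it is judged:
On the way, in this order (a step that is already met when the one before it is completed fails the run):
1. the cover, still flat on the bench, has its far long edge against the front edge of the pressing board (within 6 mm) (x of cover_lead in the frame of pressing_board above -0.096 m and height (world z) of cover_lead below 0.012 m and angle between cover's own z axis and vertical below 0.3 rad), for 0.05 s.
2. the cover stands up on that edge (within 20 degrees of upright), the edge still low at the pressing board's front edge (angle between cover's own z axis and vertical between 1.22 and 1.92 rad and x of cover_lead in the frame of pressing_board between -0.115 and -0.07 m and height (world z) of cover_lead below 0.03 m), for 0.02 s.
At the end, for the whole second after the job is handed in: The cover is turned over: it lies face up (lined side down), flat within 3.5 degrees, on the top of the pressing board with all four corners over it (2 mm overhang allowed), at rest. Its yaw is free as long as it lies wholly on (x of corner_far_left in the frame of pressing_board between -0.092 and 0.092 m and y of corner_far_left in the frame of pressing_board between -0.162 and 0.162 m and x of corner_far_right in the frame of pressing_board between -0.092 and 0.092 m and y of corner_far_right in the frame of pressing_board between -0.162 and 0.162 m and x of corner_near_left in the frame of pressing_board between -0.092 and 0.092 m and y of corner_near_left in the frame of pressing_board between -0.162 and 0.162 m and x of corner_near_right in the frame of pressing_board between -0.092 and 0.092 m and y of corner_near_right in the frame of pressing_board between -0.162 and 0.162 m and angle between cover's own z axis and vertical above 3.08 rad and height (world z) of cover between 0.018 and 0.025 m and linear speed of cover below 0.02 m/s and angular speed of cover below 0.2 rad/s); the robot touches nothing.
It fails at once if the cover is lifted clear: all four corners more than 35 mm above the bench at once (height (world z) of each of corner_far_left, corner_far_right, corner_near_left, corner_near_right above 0.035 m).
It fails at once if the cover is pinched: the fingers press on both of its broad sides at once (contact force between the fingers and cover_c1 above 0.5 N and contact force between the fingers and cover_c2 above 0.5 N).
It fails at once if the arm or the gripper's body, not the fingers, pushes the cover (over 3 N) (contact force between the arm and cover above 3 N).
It fails at once if one of the things standing around (weight, bone folder, jar, brush, page block, mug, awl) is moved more than 20 mm (distance of any of weight, bone_folder, paste_jar, paste_brush, text_block, pencil_mug, awl from where it was at the start of the episode above 0.02 m).
It fails at once if one of the jar, mug and weight is tipped by more than 17 degrees (angle between any of paste_jar, pencil_mug, weight's own z axis and vertical above 0.3 rad).
It also fails if it takes over 64 s, if anything falls off the work surface, if the arm or the gripper's body presses on something with over 40 N, if the wrist force passes 120 N, or if a joint passes its speed limit or range.

## Working session

There is one attempt and no reset: what is moved stays moved. The work goes in short steps, Python scripts to look and compute and a tool call to move; the robot and the scene stay as the last step left them, time stands still between calls to the robot, and variables do not carry over. Pictures are saved under pics/ and viewed, and the job is handed in when it is done.

Besides the shell and the picture viewer there is one more tool, called after ">>>" as name(argument=value, ...), one argument or row to a line, values as JSON. servo_tool: Moves the arm, as the interface text tells. Its arguments: {"type":"object","properties":{"travel":{"type":"array"},"turn":{"type":"array"},"hand":{"type":"array"},"grip_force":{"type":"number"}},"required":["travel","turn","hand"]}

```bash
ls; mkdir -p pics
cat > h.py <<'E'
import numpy as np,cv2
from plant import robot
from scipy.spatial.transform import Rotation as R
def save(n,f,crop=None,s=1):
    im=robot.get_image(n)
    if crop: im=im[crop[1]:crop[3],crop[0]:crop[2]]
    if s!=1: im=cv2.resize(im,None,fx=s,fy=s,interpolation=cv2.INTER_CUBIC)
    cv2.imwrite('pics/'+f,im[:,:,::-1]); return im
def pix2z(n,u,v,z):
    p=robot.camera_params(n);T=np.array(p['world_from_camera'])
    d=np.array([(u-p['cx'])/p['fx'],-(v-p['cy'])/p['fy'],-1.])
    d=T[:3,:3]@d;o=T[:3,3];return o+d*(z-o[2])/d[2]
def w2pix(n,P):
    p=robot.camera_params(n);T=np.linalg.inv(np.array(p['world_from_camera']))
    c=T[:3,:3]@np.array(P)+T[:3,3]
    return p['cx']+p['fx']*c[0]/-c[2],p['cy']-p['fy']*c[1]/-c[2]
def tow(n,c):
    T=np.array(robot.camera_params(n)['world_from_camera']);return T[:3,:3]@np.array(c)+T[:3,3]
E
python3 - <<'E'
from h import *
np.set_printoptions(precision=4,suppress=True)
save('scene','s0.png');save('top','t0.png')
for n in('scene','top'):print(robot.camera_params(n))
print(robot.get_obs())
for t in ['cover','cover_lead','pressing_board','board_front','corner_far_left','corner_far_right','corner_near_left','corner_near_right']:
  for r in robot.pinpoint('top',t)[:3]:print(t,r['score'],tow('top',r['position']))
E
```

```text
pics
{'fx': 399.7425843617395, 'fy': 399.7425843617395, 'cx': 319.2022847913569, 'cy': 201.35598117435543, 'world_from_camera': array([[ 0.7434, -0.4928,  0.4521,  1.0653],
       [ 0.6686,  0.563 , -0.4858, -0.6138],
       [-0.0151,  0.6635,  0.748 ,  0.9697],
       [ 0.    ,  0.    ,  0.    ,  1.    ]])}
{'fx': 497.7984748324571, 'fy': 497.7984748324571, 'cx': 316.4864117154529, 'cy': 199.04524523611244, 'world_from_camera': array([[-0.0012,  0.9934, -0.1146,  0.294 ],
       [-0.9999, -0.003 , -0.0153, -0.0456],
       [-0.0155,  0.1146,  0.9933,  1.7109],
       [ 0.    ,  0.    ,  0.    ,  1.    ]])}
{'time_s': 0.1, 'qpos': array([ 1.5162,  0.5017, -0.4268,  1.5513,  0.2208,  1.1383, -0.2103]), 'qvel': array([-0.    , -0.0039, -0.0002, -0.0043,  0.0011,  0.0007, -0.0009]), 'effort': array([ -0.0114, -57.0811,  -5.8389, -28.1748,   0.0104,   0.0056,
         0.    ]), 'tcp_pos': array([ 0.2028, -0.6169,  0.2304]), 'eef_rot': array([ 0.9874,  0.1582, -0.0001, -0.0009]), 'contact_force': array([0.3464, 0.799 , 0.1845]), 'ft_torque': array([ 0.0185, -0.0161,  0.0021]), 'grip_width
[... 247 characters left out ...]
 0.0022]
pressing_board 0.67 [0.4754 0.1327 0.0031]
pressing_board 0.65 [0.682  0.0848 0.0005]
board_front 0.59 [0.5999 0.0978 0.0193]
corner_far_left 0.85 [ 0.7425 -0.1611  0.0012]
corner_far_left 0.8 [ 0.2851 -0.1711  0.0036]
corner_far_left 0.72 [ 0.5594  0.1225 -0.0001]
corner_far_right 0.93 [ 0.407  -0.1539  0.0021]
corner_far_right 0.87 [ 0.6926 -0.2239  0.0021]
corner_far_right 0.84 [0.5473 0.0043 0.0046]
corner_near_left 0.92 [0.4733 0.1298 0.0021]
corner_near_left 0.92 [0.1357 0.2345 0.0045]
corner_near_left 0.77 [ 0.3841  0.185  -0.0008]
corner_near_right 0.98 [ 0.4153 -0.2479  0.0006]
corner_near_right 0.85 [ 0.2579  0.2414 -0.0003]
corner_near_right 0.73 [ 0.461   0.0146 -0.001 ]
```

View pics/s0.png

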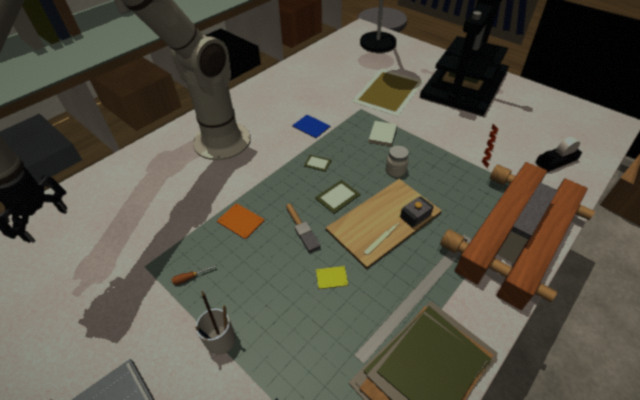

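View pics/t0.png

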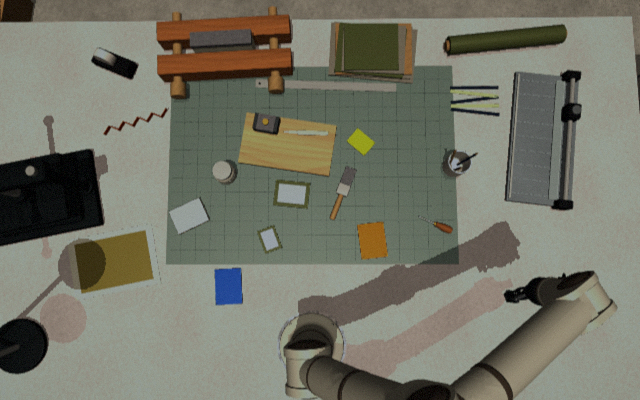

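Run:
```python
from h import *
im=cv2.imread('pics/t0.png');cv2.imwrite('pics/t0c.png',cv2.resize(im[40:190,200:400],None,fx=4,fy=4,interpolation=cv2.INTER_CUBIC))
```

```text
(no output)
```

View pics/t0c.png

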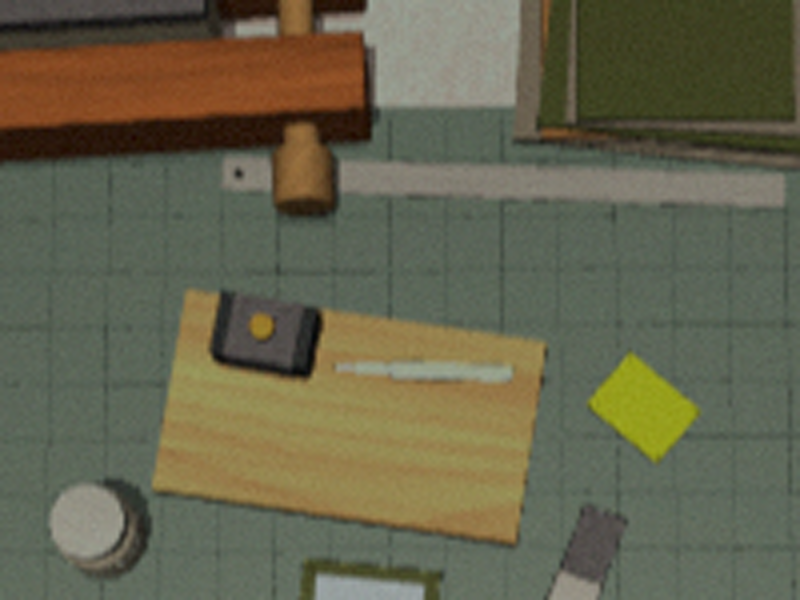

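Candidates: larger olive cover with lining at top px (292,194), small olive one at (269,239), orange (372,240), blue (229,287), yellow (360,141). I choose the one at (292,194); I'll check it with a close crop and measure its corners.

Run:
```python
from h import *
np.set_printoptions(precision=4,suppress=True)
im=cv2.imread('pics/t0.png');cv2.imwrite('pics/t0d.png',cv2.resize(im[100:260,220:380],None,fx=4,fy=4,interpolation=cv2.INTER_CUBIC)[:600])
hsv=cv2.cvtColor(im,cv2.COLOR_BGR2HSV)
print('cloth',hsv[182:186,283:287].reshape(-1,3)[:6], 'board',hsv[150,280],'mat',hsv[210,320])
# board: hue segmentation
def rect(mask,seed,z,name):
    mask=cv2.morphologyEx(mask,cv2.MORPH_CLOSE,np.ones((3,3),np.uint8))
    n,l,st,c=cv2.connectedComponentsWithStats(mask)
    k=l[seed[1],seed[0]]
    if k==0: print('seed miss',name);return
    cs,_=cv2.findContours((l==k).astype(np.uint8),cv2.RETR_EXTERNAL,cv2.CHAIN_APPROX_NONE)
    ct=max(cs,key=cv2.contourArea)
    P=np.array([pix2z('top',p[0][0],p[0][1],z)[:2] for p in ct],np.float32)
    r=cv2.minAreaRect(P);print(name,r,'area',cv2.contourArea(ct));print(cv2.boxPoints(r))
rect(((hsv[:,:,0]>8)&(hsv[:,:,0]<26)&(hsv[:,:,1]>70)&(hsv[:,:,2]>90)).astype(np.uint8),(280,150),.015,'board')
# cover: cloth or white lining
bgr=im.astype(int)
m=((bgr[:,:,0]<bgr[:,:,1]-25)&(hsv[:,:,2]<140)).astype(np.uint8)
w=(hsv[:,:,2]>150).astype(np.uint8)
mm=(m|w);mm[:176]=0
rect(mm,(292,194),.006,'cover')
```

```text
cloth [[ 31 110  74]
 [ 32 111  76]
 [ 29 120  72]
 [ 29 128  74]
 [ 36  55  98]
 [ 33  64  88]] board [ 26 107 150] mat [ 53  30 112]
board ((0.6847425103187561, 0.08305536955595016), (0.3214816153049469, 0.18220721185207367), 80.93376159667969) area 3974.5
[[ 0.5694 -0.0613]
 [ 0.7494 -0.09  ]
 [ 0.8     0.2274]
 [ 0.6201  0.2561]]
cover ((0.5092858076095581, 0.06839179247617722), (0.11951057612895966, 0.08787571638822556), 83.73269653320312) area 803.5
[[0.4591 0.0138]
 [0.5464 0.0042]
 [0.5595 0.123 ]
 [0.4721 0.1326]]
```

View pics/t0d.png

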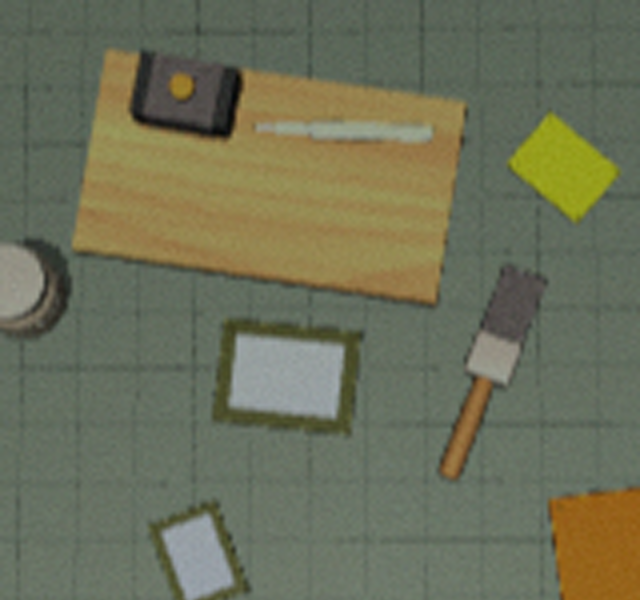

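The crop shows the olive 120 x 88 mm board with white lining at top px (292,194), near the board; the small olive one (269,239) is clearly smaller. Board yaw is -9.1° and cover yaw -6.3°, and the sizes match. Planning the transit now.

```bash
cat >> h.py <<'E'
np.set_printoptions(precision=4,suppress=True)
BC=np.array([0.6847,0.0831]);BY=np.deg2rad(-9.07)
u=np.array([np.cos(BY),np.sin(BY)]);v=np.array([-np.sin(BY),np.cos(BY)])
def toB(p): d=np.array(p)[:2]-BC;return np.array([d@u,d@v])
def fromB(a,b,z): return np.r_[BC+a*u+b*v,z]
def Rt(yaw,tilt):
    # tool z down tilted forward by tilt; tool x horizontal-ish forward at yaw
    return R.from_euler('z',yaw)*R.from_euler('y',-tilt)*R.from_euler('x',np.pi)
def delta(P,Rg,o=None):
    o=o or robot.get_obs();R0=R.from_quat(o['eef_rot'])
    return R0.inv().apply(np.array(P)-o['tcp_pos']),(R0.inv()*Rg).as_rotvec()
E
python3 - <<'E'
from h import *
yaw=np.deg2rad(-6.3)
print(Rt(0,.3).as_matrix())
for P in [(0.36,-0.3,.2),(0.43,.077,.15),(0.43,.077,.05)]: print(delta(P,Rt(yaw,0)))
E
```

```text
[[ 0.9553 -0.      0.2955]
 [ 0.     -1.     -0.    ]
 [ 0.2955  0.     -0.9553]]
(array([ 0.2482, -0.2525,  0.0313]), array([-0.    , -0.    ,  0.4278]))
(array([ 0.4325, -0.5888,  0.0813]), array([-0.    , -0.    ,  0.4278]))
(array([ 0.4325, -0.5888,  0.1813]), array([-0.    , -0.    ,  0.4278]))
```

>>> servo_tool(
  travel=[
    [0.125,-0.125,0.015],
    [0.125,-0.125,0.015],
    [0.125,-0.125,0.015],
    [0.125,-0.125,0.015],
    [0.125,-0.125,0.015],
  ],
  turn=[
    [0,0,0],
    [0,0,0],
    [0,0,0],
    [0,0,0],
    [0,0,0],
  ],
  hand=[0,0,0,0,0],
)

```text
time_s: 0.92
tcp_pos: [0.2868, -0.4526, 0.2161]
eef_rot: [0.987, 0.162, 0.001, -0.002]
contact_force: [0.3, 0.7, -0.2]
grip_width: 0.5
```

>>> servo_tool(
  travel=[
    [0.12,-0.13,0.015],
    [0.12,-0.13,0.015],
    [0.12,-0.13,0.015],
    [0.12,-0.13,0.015],
    [0.12,-0.13,0.015],
  ],
  turn=[
    [0,0,0],
    [0,0,0],
    [0,0,0],
    [0,0,0],
    [0,0,0],
  ],
  hand=[0,0,0,0,0],
)

```text
time_s: 1.33
tcp_pos: [0.3588, -0.2922, 0.2014]
eef_rot: [0.987, 0.162, 0.0, -0.001]
contact_force: [0.5, -0.2, -0.8]
grip_width: 0.505
```

>>> servo_tool(
  travel=[
    [0.1,-0.17,0.03],
    [0.1,-0.17,0.03],
    [0.1,-0.17,0.03],
    [0.1,-0.17,0.03],
    [0.1,-0.17,0.03],
  ],
  turn=[
    [0,0,0],
    [0,0,0],
    [0,0,0],
    [0,0,0],
    [0,0,0],
  ],
  hand=[0,0,0,0,0],
)

```text
time_s: 1.75
tcp_pos: [0.3984, -0.1032, 0.1714]
eef_rot: [0.987, 0.159, 0.0, 0.0]
contact_force: [-0.2, -0.0, -0.4]
grip_width: 0.502
```

>>> servo_tool(
  travel=[
    [0.09,-0.17,0.03],
    [0.09,-0.17,0.03],
    [0.09,-0.17,0.03],
    [0.09,-0.17,0.03],
    [0.09,-0.17,0.03],
  ],
  turn=[
    [0,0,0.1],
    [0,0,0.2],
    [0,0,0.3],
    [0,0,0.4],
    [0,0,0.428],
  ],
  hand=[0,0,0,0,0],
)

```text
time_s: 2.17
tcp_pos: [0.4276, 0.0611, 0.145]
eef_rot: [0.998, -0.058, 0.0, 0.001]
contact_force: [1.6, -0.2, -0.1]
grip_width: 0.498
```

Run:
```python
from h import *
yaw=np.deg2rad(-6.3)
o=robot.get_obs();print(o)
for P in [(0.43,.077,.15),(0.43,.077,.04)]: print(delta(P,Rt(yaw,0),o))
```

```text
{'time_s': 2.1667, 'qpos': array([ 0.4598,  0.2803, -0.7471,  2.1457,  0.2662,  0.8051, -2.1416]), 'qvel': array([-1.2553,  0.4177,  0.0304, -0.2234,  0.3904, -0.0698, -2.1809]), 'effort': array([  5.1302, -35.9354,  -6.1592, -19.9215,  -0.848 ,   0.2874,
         2.917 ]), 'tcp_pos': array([0.4276, 0.0611, 0.145 ]), 'eef_rot': array([ 0.9983, -0.0583,  0.0005,  0.0007]), 'contact_force': array([ 1.6479, -0.156 , -0.0539]), 'ft_torque': array([-0.0078, -0.0452,  0.0126]), 'grip_width': 0.49763191253068834}
(array([ 0.0005, -0.0161, -0.0051]), array([ 0.0014, -0.0011, -0.0068]))
(array([ 0.0004, -0.0162,  0.1049]), array([ 0.0014, -0.0011, -0.0068]))
```

>>> servo_tool(
  travel=[
    [0,-0.002,0.04],
    [0,-0.002,0.08],
    [0,-0.002,0.115],
    [0,-0.002,0.125],
    [0,-0.002,0.125],
  ],
  turn=[
    [0,0,0],
    [0,0,0],
    [0,0,0],
    [0,0,0],
    [0,0,0],
  ],
  hand=[0,0,0,0,0],
)

```text
time_s: 2.58
tcp_pos: [0.425, 0.0633, 0.0178]
eef_rot: [0.999, -0.054, -0.003, 0.0]
contact_force: [0.1, 0.5, -0.2]
grip_width: 0.495
```

Run:
```python
from h import *
yaw=np.deg2rad(-6.3)
o=robot.get_obs();print(o['tcp_pos'],o['qvel'],o['contact_force'])
print(delta((0.43,.077,.006),Rt(yaw,0),o))
save('wrist','w1.png')
save('scene','s1.png',(240,100,480,280),3)
```

```text
[0.425  0.0633 0.0178] [ 0.0375 -0.075  -0.0509 -0.0309 -0.048   0.041   0.042 ] [ 0.0884  0.5151 -0.1676]
(array([ 0.0035, -0.0142,  0.0118]), array([0.0009, 0.0055, 0.0015]))
```

View pics/s1.png

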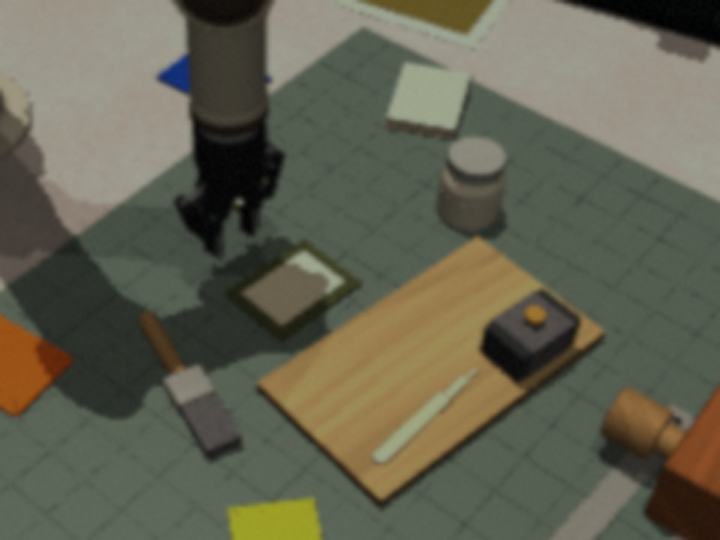

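View pics/w1.png

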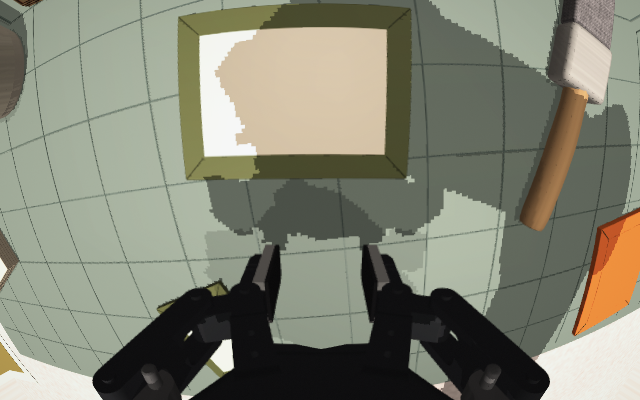

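>>> servo_tool(
  travel=[
    [0.016,-0.004,0],
    [0.016,-0.012,0.004],
    [0.016,-0.012,0.008],
    [0.016,-0.012,0.011],
    [0.016,-0.012,0.011],
  ],
  turn=[
    [0,0,0],
    [0,0.003,0],
    [0,0.005,0],
    [0,0.005,0],
    [0,0.005,0],
  ],
  hand=[0,0,0,0,0],
)

```text
time_s: 3.1
tcp_pos: [0.4445, 0.0729, 0.0095]
eef_rot: [0.998, -0.055, 0.003, 0.0]
contact_force: [0.0, -0.2, -1.0]
grip_width: 0.497
```

>>> servo_tool(
  travel=[
    [0,0,0.001],
    [0,0,0.002],
    [0,0,0.003],
    [0,0,0.004],
    [0,0,0.005],
  ],
  turn=[
    [0,0,0],
    [0,0,0],
    [0,0,0],
    [0,0,0],
    [0,0,0],
  ],
  hand=[0,0,0,0,0],
)

```text
time_s: 3.52
tcp_pos: [0.4444, 0.0735, 0.0038]
eef_rot: [0.999, -0.055, 0.002, 0.0]
contact_force: [-0.3, -0.1, -0.3]
grip_width: 0.499
```

>>> servo_tool(
  travel=[
    [0,0,0.001],
    [0,0,0.002],
    [0,0,0.003],
    [0,0,0.004],
    [0,0,0.004],
  ],
  turn=[
    [0,0,0],
    [0,0,0],
    [0,0,0],
    [0,0,0],
    [0,0,0],
  ],
  hand=[0,0,0,0,0],
)

```text
time_s: 3.93
tcp_pos: [0.4443, 0.0736, -0.0004]
eef_rot: [0.999, -0.055, 0.002, 0.0]
contact_force: [0.2, -0.7, -0.2]
grip_width: 0.5
```

>>> servo_tool(
  travel=[
    [0,0,0.001],
    [0,0,0.002],
    [0,0,0.003],
    [0,0,0.003],
    [0,0,0.003],
  ],
  turn=[
    [0,0,0],
    [0,0,0],
    [0,0,0],
    [0,0,0],
    [0,0,0],
  ],
  hand=[0,0,0,0,0],
)

```text
time_s: 4.35
tcp_pos: [0.4446, 0.0736, -0.0019]
eef_rot: [0.999, -0.054, 0.003, 0.001]
contact_force: [-5.7, -1.0, 21.4]
grip_width: 0.5
```

>>> servo_tool(
  travel=[
    [0,0,-0.0035],
    [0.004,0,-0.0035],
    [0.009,0,-0.0035],
    [0.014,0,-0.0035],
    [0.018,0,-0.0035],
  ],
  turn=[
    [0,0,0],
    [0,0,0],
    [0,0,0],
    [0,0,0.01],
    [0,0,0.02],
  ],
  hand=[0,0,0,0,0],
)

```text
time_s: 4.77
tcp_pos: [0.4629, 0.0714, 0.0002]
eef_rot: [0.998, -0.065, 0.002, 0.0]
contact_force: [-1.4, 1.1, 1.2]
grip_width: 0.5
```

>>> servo_tool(
  travel=[
    [0.004,0,0],
    [0.008,0,0],
    [0.012,0,0],
    [0.016,0,0],
    [0.018,0,0],
  ],
  turn=[
    [0,0,0.008],
    [0,0,0.016],
    [0,0,0.024],
    [0,0,0.03],
    [0,0,0.03],
  ],
  hand=[0,0,0,0,0],
)

```text
time_s: 5.18
tcp_pos: [0.4811, 0.0691, 0.0005]
eef_rot: [0.997, -0.08, 0.003, 0.0]
contact_force: [-1.0, 0.7, -0.3]
grip_width: 0.501
```

Run:
```python
from h import *
o=robot.get_obs();print(o['tcp_pos'],o['contact_force'],toB(o['tcp_pos']),R.from_quat(o['eef_rot']).as_euler('xyz'))
save('wrist','w2.png')
```

```text
[0.4811 0.0691 0.0005] [-0.998   0.7057 -0.3495] [-0.1989 -0.0459] [-3.1412 -0.0056 -0.1602]
```

View pics/w2.png

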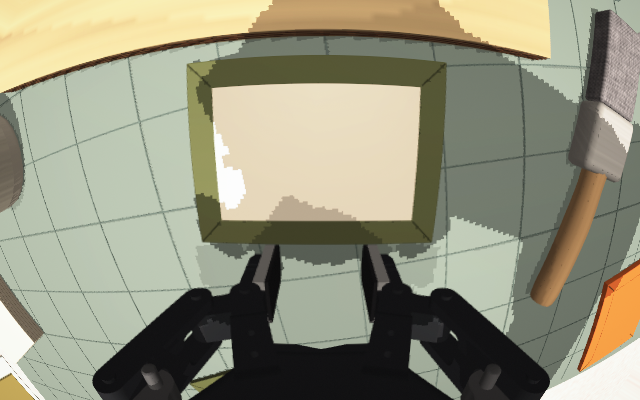

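>>> servo_tool(
  travel=[
    [0.003,0,0],
    [0.006,0,0],
    [0.008,0,0],
    [0.01,0,0],
    [0.012,0,0],
  ],
  turn=[
    [0,0,0],
    [0,0,0],
    [0,0,0],
    [0,0,0],
    [0,0,0],
  ],
  hand=[0,0,0,0,0],
)

```text
time_s: 5.65
tcp_pos: [0.4909, 0.0671, 0.0003]
eef_rot: [0.997, -0.08, 0.001, 0.001]
contact_force: [-7.1, 1.7, 4.3]
grip_width: 0.502
```

>>> servo_tool(
  travel=[
    [0.001,0,0],
    [0.002,0,0],
    [0.003,0,0],
    [0.004,0,0],
    [0.004,0,0],
  ],
  turn=[
    [0,0,0],
    [0,0,0],
    [0,0,0],
    [0,0,0],
    [0,0,0],
  ],
  hand=[0,0,0,0,0],
)

```text
time_s: 6.07
tcp_pos: [0.4909, 0.0672, -0.0001]
eef_rot: [0.997, -0.079, -0.002, 0.001]
contact_force: [-12.5, 1.6, 10.1]
grip_width: 0.502
```

Run:
```python
from h import *
o=robot.get_obs();print(o['tcp_pos'],o['contact_force'],toB(o['tcp_pos']),R.from_quat(o['eef_rot']).as_euler('xyz'))
save('wrist','w3.png')
```

```text
[ 0.4909  0.0672 -0.0001] [-12.5395   1.5773  10.1416] [-0.1889 -0.0463] [ 3.139   0.0031 -0.1578]
```

View pics/w3.png

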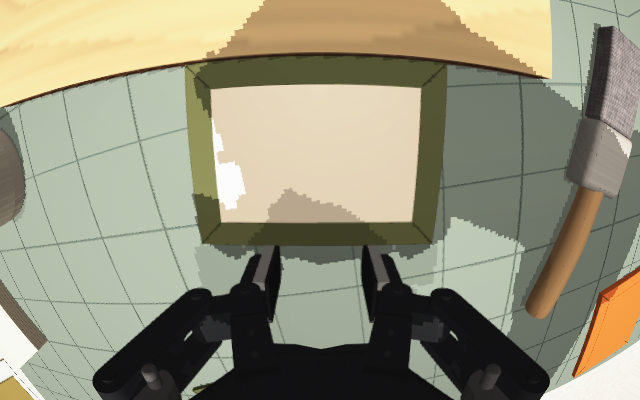

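Butted flush, with 12.5 N of squeeze. Now I'll lift the near edge by friction along an arc.

>>> servo_tool(
  travel=[
    [0,0,-0.001],
    [0,0,-0.002],
    [0,0,-0.003],
    [0,0,-0.004],
    [0,0,-0.005],
  ],
  turn=[
    [0,0,0],
    [0,0,0],
    [0,0,0],
    [0,0,0],
    [0,0,0],
  ],
  hand=[0,0,0,0,0],
)

```text
time_s: 6.53
tcp_pos: [0.491, 0.0671, 0.0042]
eef_rot: [0.997, -0.079, -0.002, 0.001]
contact_force: [-8.5, 2.7, -0.5]
grip_width: 0.502
```

Run:
```python
from h import *
o=robot.get_obs();print(o['tcp_pos'],o['contact_force'],toB(o['tcp_pos']),R.from_quat(o['eef_rot']).as_euler('xyz'))
save('wrist','w4.png')
save('scene','s4.png',(260,120,460,270),4)
```

```text
[0.491  0.0671 0.0042] [-8.5281  2.7405 -0.5409] [-0.1887 -0.0463] [ 3.1397  0.0029 -0.158 ]
```

View pics/w4.png

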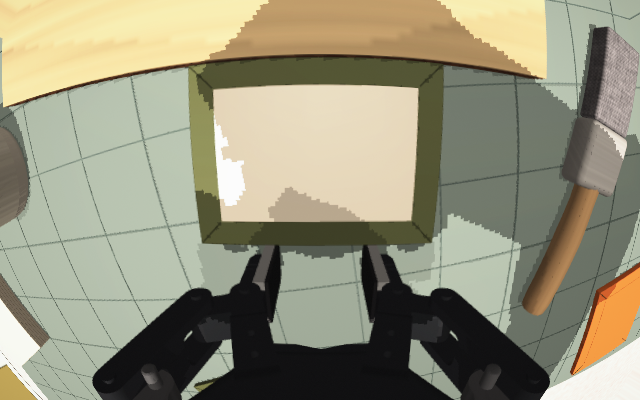

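View pics/s4.png

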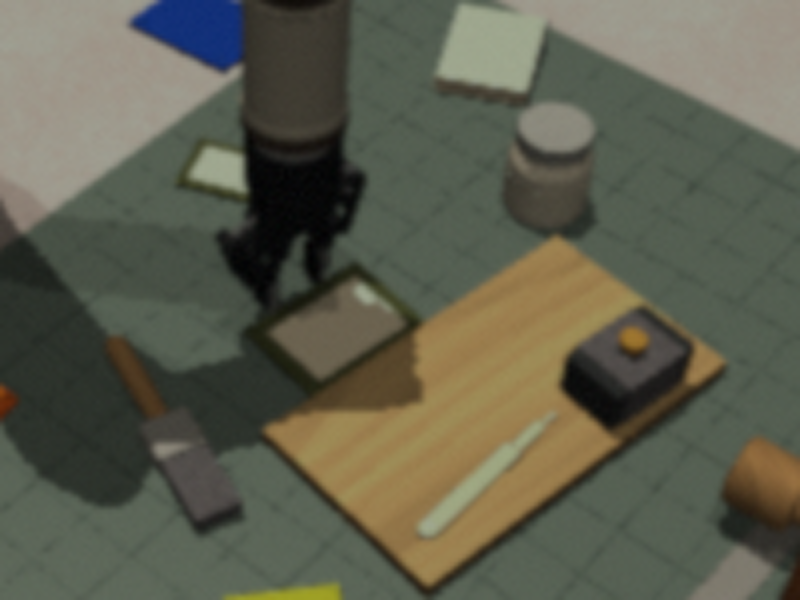

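Near edge stays with the fingertips (row 244, same width) while the background shrinks, so it is lifting.

>>> servo_tool(
  travel=[
    [0.0005,0,-0.002],
    [0.001,0,-0.004],
    [0.0015,0,-0.0065],
    [0.002,0,-0.009],
    [0.0025,0,-0.0115],
  ],
  turn=[
    [0,0,0],
    [0,0,0],
    [0,0,0],
    [0,0,0],
    [0,0,0],
  ],
  hand=[0,0,0,0,0],
)

```text
time_s: 7.05
tcp_pos: [0.4923, 0.0669, 0.0155]
eef_rot: [0.997, -0.079, -0.003, 0.001]
contact_force: [-11.0, 2.9, 1.4]
grip_width: 0.501
```

Run:
```python
from h import *
o=robot.get_obs();print(o['tcp_pos'],o['contact_force'],toB(o['tcp_pos']),R.from_quat(o['eef_rot']).as_euler('xyz'))
save('wrist','w5.png')
```

```text
[0.4923 0.0669 0.0155] [-11.0243   2.9382   1.442 ] [-0.1874 -0.0463] [ 3.1392  0.0049 -0.1576]
```

View pics/w5.png

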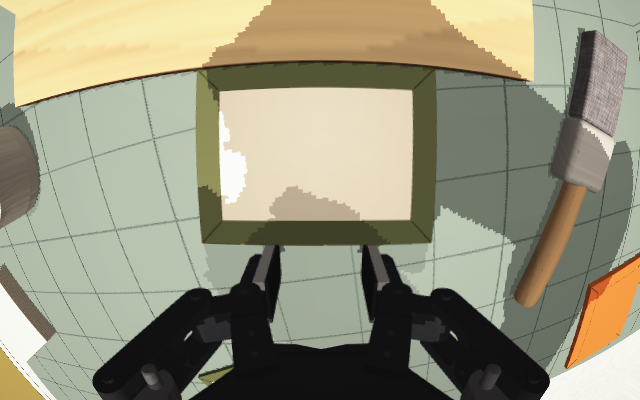

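>>> servo_tool(
  travel=[
    [0.0005,0,-0.003],
    [0.001,0,-0.006],
    [0.0017,0,-0.009],
    [0.0024,0,-0.012],
    [0.003,0,-0.015],
  ],
  turn=[
    [0,0,0],
    [0,0,0],
    [0,0,0],
    [0,0,0],
    [0,0,0],
  ],
  hand=[0,0,0,0,0],
)

```text
time_s: 7.52
tcp_pos: [0.4963, 0.0663, 0.0309]
eef_rot: [0.997, -0.079, -0.002, 0.001]
contact_force: [-8.4, 1.0, 2.8]
grip_width: 0.5
```

>>> servo_tool(
  travel=[
    [0.001,0,-0.003],
    [0.002,0,-0.006],
    [0.0033,0,-0.009],
    [0.0046,0,-0.0117],
    [0.006,0,-0.0143],
  ],
  turn=[
    [0,0,0],
    [0,0,0],
    [0,0,0],
    [0,0,0],
    [0,0,0],
  ],
  hand=[0,0,0,0,0],
)

```text
time_s: 7.93
tcp_pos: [0.503, 0.0653, 0.0457]
eef_rot: [0.997, -0.079, -0.001, 0.001]
contact_force: [-9.1, 1.4, 4.3]
grip_width: 0.502
```

Run:
```python
from h import *
o=robot.get_obs();print(o['tcp_pos'],o['contact_force'],toB(o['tcp_pos']),R.from_quat(o['eef_rot']).as_euler('xyz'))
save('wrist','w6.png')
save('scene','s6.png',(260,120,460,270),4)
```

```text
[0.503  0.0653 0.0457] [-9.1108  1.4242  4.3329] [-0.1766 -0.0462] [ 3.1398  0.0018 -0.1581]
```

View pics/w6.png

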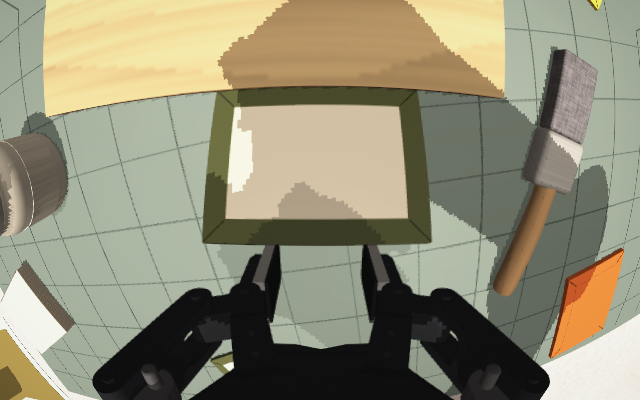

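View pics/s6.png

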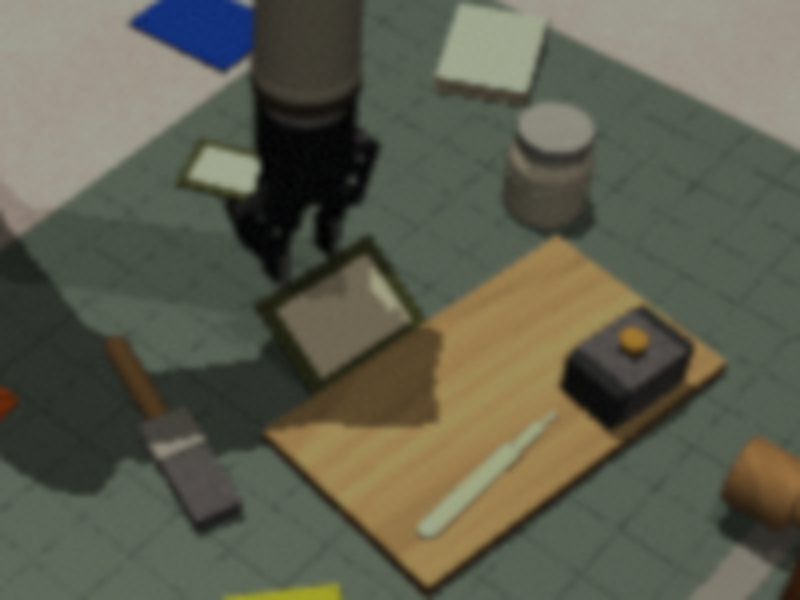

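>>> servo_tool(
  travel=[
    [0.0021,0,-0.0039],
    [0.0045,0,-0.0077],
    [0.007,0,-0.0114],
    [0.0098,0,-0.0148],
    [0.0127,0,-0.0181],
  ],
  turn=[
    [0,0,0],
    [0,0,0],
    [0,0,0],
    [0,0,0],
    [0,0,0],
  ],
  hand=[0,0,0,0,0],
)

```text
time_s: 8.45
tcp_pos: [0.5206, 0.0628, 0.0652]
eef_rot: [0.997, -0.08, 0.003, -0.0]
contact_force: [-0.7, 0.3, 0.0]
grip_width: 0.499
```

Run:
```python
from h import *
o=robot.get_obs();print(o['tcp_pos'],o['contact_force'],toB(o['tcp_pos']),R.from_quat(o['eef_rot']).as_euler('xyz'),R.from_quat(o['eef_rot']).as_matrix()[:,0])
f=lambda t:np.array([-90*np.cos(t)-4.5*np.sin(t),90*np.sin(t)+1.5*np.cos(t)])
for a in range(45,100,3):print(a,f(np.deg2rad(a))-f(np.deg2rad(45)))
save('wrist','w7.png')
```

```text
[0.5206 0.0628 0.0652] [-0.6928  0.2845  0.0496] [-0.1588 -0.0459] [-3.141  -0.0064 -0.1597] [ 0.9873 -0.159   0.0064]
45 [0. 0.]
48 [3.2557 3.1865]
51 [6.6856 6.1868]
54 [10.2803  8.9929]
57 [14.0301 11.597 ]
60 [17.9245 13.992 ]
63 [21.9529 16.1713]
66 [26.1043 18.1289]
69 [30.3674 19.8595]
72 [34.7303 21.3583]
75 [39.1812 22.6213]
78 [43.7079 23.6449]
81 [48.2979 24.4263]
84 [52.9387 24.9635]
87 [57.6175 25.2549]
90 [62.3216 25.2997]
93 [67.038  25.0979]
96 [71.7538 24.6499]
99 [76.4561 23.957 ]
```

View pics/w7.png

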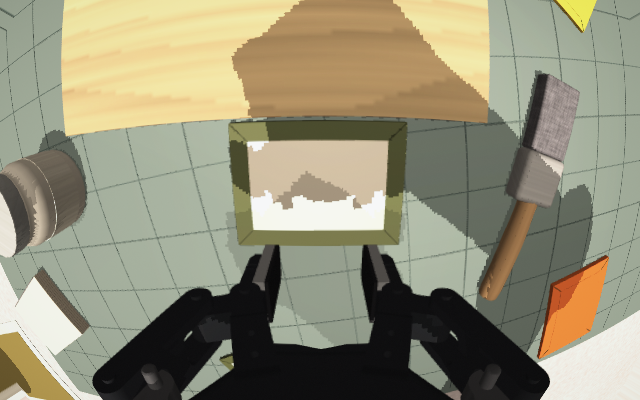

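The finger slipped over the edge because my arc ran too high: the data fit a contact near the upper arris (fingertips are rounded). Checking where the cover is before going again.

Run:
```python
from h import *
save('scene','s8.png',(260,120,460,270),4)
o=robot.get_obs()
near=fromB(-.18,-.0463,0)
for P in [fromB(-.159,-.046,.075),fromB(-.215,-.0445,.06),fromB(-.215,-.0445,.003)]: print(delta(P,Rt(BY,0),o))
```

```text
(array([-0.0007,  0.0001, -0.0096]), array([-0.0009, -0.0074, -0.0019]))
(array([-0.0568, -0.0013,  0.005 ]), array([-0.0009, -0.0074, -0.0019]))
(array([-0.0572, -0.0012,  0.062 ]), array([-0.0009, -0.0074, -0.0019]))
```

View pics/s8.png

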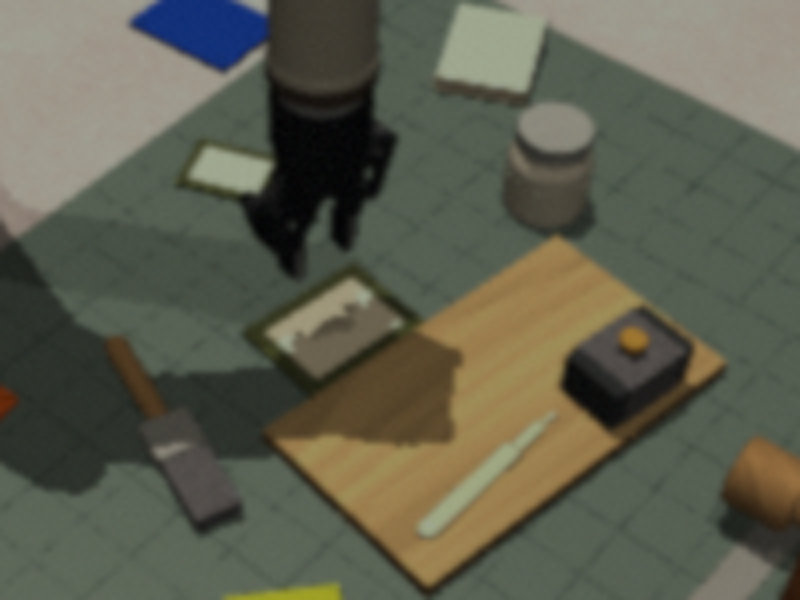

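Cover is flat again at the board edge. Going back behind it.

>>> servo_tool(
  travel=[
    [-0.02,0,0],
    [-0.05,-0.001,0],
    [-0.057,-0.0012,0.025],
    [-0.057,-0.0012,0.058],
    [-0.057,-0.0012,0.062],
  ],
  turn=[
    [0,0,0],
    [0,0,0],
    [0,0,0],
    [0,0,0],
    [0,0,0],
  ],
  hand=[0,0,0,0,0],
)

```text
time_s: 8.97
tcp_pos: [0.4605, 0.0723, -0.0009]
eef_rot: [0.997, -0.079, -0.0, 0.001]
contact_force: [-0.1, 0.2, -0.1]
grip_width: 0.497
```

>>> servo_tool(
  travel=[
    [0,0,0.002],
    [0,0,0.003],
    [0,0,0.004],
    [0,0,0.004],
    [0,0,0.004],
  ],
  turn=[
    [0,0,0],
    [0,0,0],
    [0,0,0],
    [0,0,0],
    [0,0,0],
  ],
  hand=[0,0,0,0,0],
)

```text
time_s: 9.38
tcp_pos: [0.4649, 0.0731, -0.0007]
eef_rot: [0.997, -0.08, 0.004, -0.0]
contact_force: [0.4, -0.7, 0.0]
grip_width: 0.5
```

>>> servo_tool(
  travel=[
    [0.005,0,0.0003],
    [0.011,0,0.0003],
    [0.017,0,0.0003],
    [0.021,0,0.0003],
    [0.023,0,0.0003],
  ],
  turn=[
    [0,0,0],
    [0,0,0],
    [0,0,0],
    [0,0,0],
    [0,0,0],
  ],
  hand=[0,0,0,0,0],
)

```text
time_s: 9.8
tcp_pos: [0.4877, 0.0693, -0.0017]
eef_rot: [0.997, -0.08, 0.003, -0.0]
contact_force: [-1.5, 0.2, 0.2]
grip_width: 0.495
```

>>> servo_tool(
  travel=[
    [0.002,0,0],
    [0.004,0,0],
    [0.006,0,0],
    [0.007,0,0],
    [0.007,0,0],
  ],
  turn=[
    [0,0,0],
    [0,0,0],
    [0,0,0],
    [0,0,0],
    [0,0,0],
  ],
  hand=[0,0,0,0,0],
)

```text
time_s: 10.22
tcp_pos: [0.488, 0.0692, -0.0019]
eef_rot: [0.997, -0.078, -0.002, 0.001]
contact_force: [-14.9, 2.4, 21.1]
grip_width: 0.502
```

```bash
cat > st.py <<'E'
from h import *
o=robot.get_obs();e=R.from_quat(o['eef_rot']).as_matrix()
F=o['contact_force'];b=toB(o['tcp_pos'])
print('t',o['time_s'],'xb %.2f yb %.2f z %.2f mm'%(b[0]*1e3,b[1]*1e3,o['tcp_pos'][2]*1e3),'Fu %.1f Fv %.1f Fz %.1f'%(F[:2]@u,F[:2]@v,F[2]),'M',o['ft_torque'],'xt',e[:,0],'dyaw',np.arctan2(e[1,0],e[0,0])-BY)
E
python3 st.py; python3 -c "
from h import *
save('wrist','w9.png')"
```

```text
t 10.2167 xb -192.03 yb -44.69 z -1.88 mm Fu -15.1 Fv 0.1 Fz 21.1 M [0.5997 3.2278 0.2065] xt [ 0.9877 -0.1564 -0.0033] dyaw 0.0012720024037240485
```

View pics/w9.png

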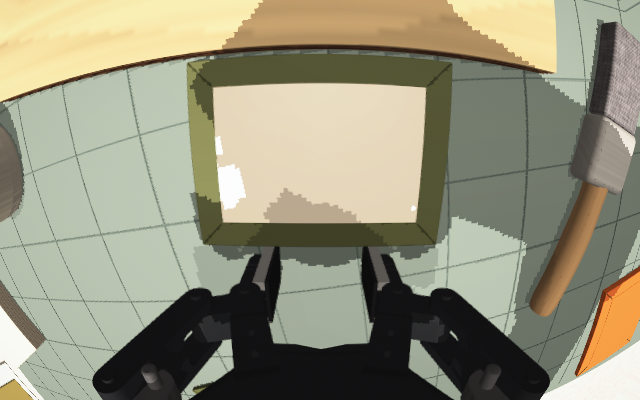

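>>> servo_tool(
  travel=[
    [0,0,-0.001],
    [0,0,-0.0015],
    [0.001,0,-0.0018],
    [0.002,0,-0.0018],
    [0.002,0,-0.0018],
  ],
  turn=[
    [0,0,0],
    [0,0,0],
    [0,0,0],
    [0,0,0],
    [0,0,0],
  ],
  hand=[0,0,0,0,0],
)

```text
time_s: 10.68
tcp_pos: [0.491, 0.0687, -0.0011]
eef_rot: [0.997, -0.079, -0.001, 0.001]
contact_force: [-8.7, 2.4, 4.6]
grip_width: 0.505
```

```bash
python3 st.py
```

```text
t 10.6833 xb -189.01 yb -44.78 z -1.14 mm Fu -9.0 Fv 1.0 Fz 4.6 M [0.5095 1.9813 0.1316] xt [ 0.9875 -0.1573 -0.0023] dyaw 0.0002950511517950949
```

>>> servo_tool(
  travel=[
    [0.001,0,0],
    [0.001,0,-0.001],
    [0.001,0,-0.002],
    [0.001,0,-0.003],
    [0.001,0,-0.004],
  ],
  turn=[
    [0,0,0],
    [0,0,0],
    [0,0,0],
    [0,0,0],
    [0,0,0],
  ],
  hand=[0,0,0,0,0],
)

```text
time_s: 11.1
tcp_pos: [0.491, 0.0686, 0.0024]
eef_rot: [0.997, -0.079, -0.002, 0.001]
contact_force: [-9.7, 3.2, -0.1]
grip_width: 0.503
```

```bash
python3 st.py
cat > arc.py <<'E'
import sys
from h import *
from scipy.optimize import brentq
c=float(sys.argv[1]);X0=-189.0;Z0=-1.14;dth=np.deg2rad(float(sys.argv[2]));Ft=float(sys.argv[3])
f=lambda t:np.array([90*(1-np.cos(t))-(6-c)*np.sin(t),90*np.sin(t)+c*np.cos(t)-c])
o=robot.get_obs();b=toB(o['tcp_pos'])*1e3
m=np.array([b[0]-X0,o['tcp_pos'][2]*1e3-Z0]);F=np.array([-o['contact_force'][:2]@u,-o['contact_force'][2]])
from scipy.optimize import least_squares
th=least_squares(lambda t:f(t[0])-m,[.3]).x[0]
print('th',np.rad2deg(th),'meas',m,'arc',f(th),'F on cover',F,'rad',F@[np.cos(th),-np.sin(th)],'tan',F@[np.sin(th),np.cos(th)])
for i in range(1,6):
    t=th+dth*i/5;Fg=Ft*np.array([np.cos(t),-np.sin(t)])
    d=f(t)-f(th)+ (Fg-F)/np.array([2.5,10.])*min(1,i/3)
    print([round(d[0]/1e3,4),0,round(-d[1]/1e3,4)])
E
python3 arc.py 4.5 8 11
```

```text
t 11.1 xb -188.95 yb -44.82 z 2.36 mm Fu -10.1 Fv 1.7 Fz -0.1 M [0.6698 1.9521 0.1093] xt [ 0.9876 -0.1571 -0.0037] dyaw 0.0005732989492764073
th 2.231755558836792 meas [0.0519 3.5004] arc [0.0099 3.5013] F on cover [10.0525  0.1354] rad 10.039640485925043 tan 0.5267673649403786
[np.float64(0.0002), 0, np.float64(-0.0025)]
[np.float64(0.0005), 0, np.float64(-0.0049)]
[np.float64(0.0008), 0, np.float64(-0.0073)]
[np.float64(0.0011), 0, np.float64(-0.0098)]
[np.float64(0.0015), 0, np.float64(-0.0122)]
```

>>> servo_tool(
  travel=[
    [0.0002,0,-0.0025],
    [0.0005,0,-0.0049],
    [0.0008,0,-0.0073],
    [0.0011,0,-0.0098],
    [0.0015,0,-0.0122],
  ],
  turn=[
    [0,0,0],
    [0,0,0],
    [0,0,0],
    [0,0,0],
    [0,0,0],
  ],
  hand=[0,0,0,0,0],
)

```text
time_s: 11.52
tcp_pos: [0.4923, 0.0684, 0.0146]
eef_rot: [0.997, -0.079, -0.002, 0.001]
contact_force: [-10.4, 3.8, 0.4]
grip_width: 0.5
```

```bash
python3 arc.py 4.5 8 12
```

```text
th 10.151435965974768 meas [ 1.315  15.7642] arc [ 1.1445 15.7921] F on cover [10.8833 -0.3607] rad 10.776480167819233 tan 1.5630960050125808
[np.float64(0.0006), 0, np.float64(-0.0024)]
[np.float64(0.0012), 0, np.float64(-0.0047)]
[np.float64(0.0018), 0, np.float64(-0.007)]
[np.float64(0.0024), 0, np.float64(-0.0094)]
[np.float64(0.0031), 0, np.float64(-0.0117)]
```

>>> servo_tool(
  travel=[
    [0.0006,0,-0.0024],
    [0.0012,0,-0.0047],
    [0.0018,0,-0.007],
    [0.0024,0,-0.0094],
    [0.0031,0,-0.0117],
  ],
  turn=[
    [0,0,0],
    [0,0,0],
    [0,0,0],
    [0,0,0],
    [0,0,0],
  ],
  hand=[0,0,0,0,0],
)

```text
time_s: 11.93
tcp_pos: [0.495, 0.068, 0.0264]
eef_rot: [0.997, -0.079, -0.002, 0.001]
contact_force: [-10.8, 3.1, 3.6]
grip_width: 0.495
```

```bash
python3 arc.py 4.5 8 12; python3 arc.py 5.5 8 12
```

```text
th 17.97412958074637 meas [ 4.0881 27.5036] arc [ 3.9295 27.5533] F on cover [11.1086 -3.6296] rad 11.686493310158385 tan -0.024525035032088603
[np.float64(0.0008), 0, np.float64(-0.0023)]
[np.float64(0.0016), 0, np.float64(-0.0046)]
[np.float64(0.0025), 0, np.float64(-0.0068)]
[np.float64(0.0034), 0, np.float64(-0.0091)]
[np.float64(0.0044), 0, np.float64(-0.0112)]
th 17.943552423583235 meas [ 4.0881 27.5036] arc [ 4.2235 27.4597] F on cover [11.1086 -3.6296] rad 11.686478557641886 tan -0.030761786300741795
[np.float64(0.0008), 0, np.float64(-0.0023)]
[np.float64(0.0017), 0, np.float64(-0.0046)]
[np.float64(0.0026), 0, np.float64(-0.0068)]
[np.float64(0.0035), 0, np.float64(-0.009)]
[np.float64(0.0045), 0, np.float64(-0.0112)]
```

>>> servo_tool(
  travel=[
    [0.0008,0,-0.0023],
    [0.0016,0,-0.0046],
    [0.0025,0,-0.0068],
    [0.0034,0,-0.009],
    [0.0044,0,-0.0112],
  ],
  turn=[
    [0,0,0],
    [0,0,0],
    [0,0,0],
    [0,0,0],
    [0,0,0],
  ],
  hand=[0,0,0,0,0],
)

```text
time_s: 12.35
tcp_pos: [0.4993, 0.0673, 0.0377]
eef_rot: [0.997, -0.079, -0.002, 0.001]
contact_force: [-11.5, 2.8, 5.8]
grip_width: 0.499
```

```bash
python3 arc.py 5 7 12
```

```text
th 25.85184554399567 meas [ 8.3994 38.8271] arc [ 8.5707 38.7437] F on cover [11.7536 -5.8292] rad 13.11910966685575 tan -0.12070867897834164
[np.float64(0.0008), 0, np.float64(-0.0019)]
[np.float64(0.0016), 0, np.float64(-0.0038)]
[np.float64(0.0025), 0, np.float64(-0.0056)]
[np.float64(0.0035), 0, np.float64(-0.0074)]
[np.float64(0.0046), 0, np.float64(-0.0092)]
```

>>> servo_tool(
  travel=[
    [0.0008,0,-0.0019],
    [0.0016,0,-0.0038],
    [0.0025,0,-0.0056],
    [0.0035,0,-0.0074],
    [0.0046,0,-0.0092],
  ],
  turn=[
    [0,0,0],
    [0,0,0],
    [0,0,0],
    [0,0,0],
    [0,0,0],
  ],
  hand=[0,0,0,0,0],
)

```text
time_s: 12.77
tcp_pos: [0.5043, 0.0666, 0.0472]
eef_rot: [0.997, -0.079, -0.002, 0.001]
contact_force: [-12.3, 1.9, 6.8]
grip_width: 0.504
```

```bash
python3 arc.py 5 7 12;python3 arc.py 4.5 7 12
```

```text
th 32.872611857264296 meas [13.4612 48.317 ] arc [13.8681 48.049 ] F on cover [12.4199 -6.7758] rad 14.108949906115576 tan 1.0503481791059353
[np.float64(0.0009), 0, np.float64(-0.0018)]
[np.float64(0.0017), 0, np.float64(-0.0035)]
[np.float64(0.0026), 0, np.float64(-0.0051)]
[np.float64(0.0038), 0, np.float64(-0.0068)]
[np.float64(0.0051), 0, np.float64(-0.0084)]
th 32.927412689866344 meas [13.4612 48.317 ] arc [13.6422 48.199 ] F on cover [12.4199 -6.7758] rad 14.107938842065103 tan 1.0638422717586742
[np.float64(0.0009), 0, np.float64(-0.0018)]
[np.float64(0.0017), 0, np.float64(-0.0035)]
[np.float64(0.0026), 0, np.float64(-0.0052)]
[np.float64(0.0038), 0, np.float64(-0.0068)]
[np.float64(0.0051), 0, np.float64(-0.0084)]
```

>>> servo_tool(
  travel=[
    [0.0009,0,-0.0018],
    [0.0017,0,-0.0035],
    [0.0026,0,-0.0051],
    [0.0038,0,-0.0068],
    [0.0051,0,-0.0084],
  ],
  turn=[
    [0,0,0],
    [0,0,0],
    [0,0,0],
    [0,0,0],
    [0,0,0],
  ],
  hand=[0,0,0,0,0],
)

```text
time_s: 13.18
tcp_pos: [0.5116, 0.0655, 0.0562]
eef_rot: [0.997, -0.079, -0.0, 0.001]
contact_force: [-8.3, 1.0, 6.6]
grip_width: 0.498
```

```bash
python3 arc.py 4.5 7 12;python3 arc.py 3.5 7 12; python3 -c "
from h import *
save('wrist','w10.png')"
```

```text
th 40.58446922989836 meas [20.7997 57.3582] arc [20.6739 57.4687] F on cover [ 8.3436 -6.6087] rad 10.635931350435312 tan 0.4091598782598787
[np.float64(0.0015), 0, np.float64(-0.0015)]
[np.float64(0.003), 0, np.float64(-0.003)]
[np.float64(0.0045), 0, np.float64(-0.0044)]
[np.float64(0.0059), 0, np.float64(-0.0059)]
[np.float64(0.0074), 0, np.float64(-0.0073)]
th 40.7433494735644 meas [20.7997 57.3582] arc [20.1807 57.8922] F on cover [ 8.3436 -6.6087] rad 10.634755866217413 tan 0.4386515281002327
[np.float64(0.0015), 0, np.float64(-0.0015)]
[np.float64(0.003), 0, np.float64(-0.003)]
[np.float64(0.0044), 0, np.float64(-0.0045)]
[np.float64(0.0059), 0, np.float64(-0.0059)]
[np.float64(0.0073), 0, np.float64(-0.0073)]
```

View pics/w10.png

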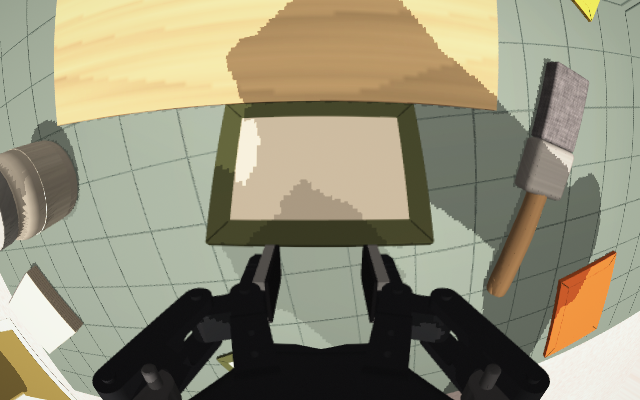

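>>> servo_tool(
  travel=[
    [0.0015,0,-0.0015],
    [0.003,0,-0.0029],
    [0.0045,0,-0.0043],
    [0.0059,0,-0.0057],
    [0.0074,0,-0.0071],
  ],
  turn=[
    [0,0,0],
    [0,0,0],
    [0,0,0],
    [0,0,0],
    [0,0,0],
  ],
  hand=[0,0,0,0,0],
)

```text
time_s: 13.65
tcp_pos: [0.5184, 0.0645, 0.0635]
eef_rot: [0.997, -0.079, -0.001, 0.001]
contact_force: [-9.7, 2.1, 9.2]
grip_width: 0.499
```

```bash
python3 arc.py 4.5 7 12;python3 arc.py 5.5 7 12
```

```text
th 47.18164664584752 meas [27.6997 64.6074] arc [27.7289 64.5746] F on cover [ 9.8999 -9.2316] rad 13.500222318092769 tan 0.9872092505533182
[np.float64(0.0013), 0, np.float64(-0.0014)]
[np.float64(0.0027), 0, np.float64(-0.0027)]
[np.float64(0.004), 0, np.float64(-0.004)]
[np.float64(0.0056), 0, np.float64(-0.0053)]
[np.float64(0.0072), 0, np.float64(-0.0065)]
th 46.95756389018244 meas [27.6997 64.6074] arc [28.206  64.0303] F on cover [ 9.8999 -9.2316] rad 13.50398001766511 tan 0.9344027101895086
[np.float64(0.0014), 0, np.float64(-0.0014)]
[np.float64(0.0027), 0, np.float64(-0.0027)]
[np.float64(0.004), 0, np.float64(-0.004)]
[np.float64(0.0056), 0, np.float64(-0.0052)]
[np.float64(0.0073), 0, np.float64(-0.0064)]
```

>>> servo_tool(
  travel=[
    [0.0013,0,-0.0014],
    [0.0027,0,-0.0027],
    [0.0041,0,-0.004],
    [0.0056,0,-0.0053],
    [0.0072,0,-0.0065],
  ],
  turn=[
    [0,0,0],
    [0,0,0],
    [0,0,0],
    [0,0,0],
    [0,0,0],
  ],
  hand=[0,0,0,0,0],
)

```text
time_s: 14.07
tcp_pos: [0.5265, 0.0632, 0.0704]
eef_rot: [0.997, -0.079, 0.0, 0.001]
contact_force: [-8.2, 0.4, 10.4]
grip_width: 0.498
```

```bash
python3 arc.py 4.5 8 12
```

```text
th 54.24955094211724 meas [35.9338 71.5624] arc [36.1996 71.1704] F on cover [  8.1527 -10.3773] rad 13.185203019293935 tan 0.5534651892038004
[np.float64(0.0018), 0, np.float64(-0.0014)]
[np.float64(0.0037), 0, np.float64(-0.0026)]
[np.float64(0.0054), 0, np.float64(-0.0038)]
[np.float64(0.0075), 0, np.float64(-0.005)]
[np.float64(0.0095), 0, np.float64(-0.006)]
```

>>> servo_tool(
  travel=[
    [0.0018,0,-0.0014],
    [0.0037,0,-0.0026],
    [0.0055,0,-0.0038],
    [0.0075,0,-0.005],
    [0.0095,0,-0.006],
  ],
  turn=[
    [0,0,0],
    [0,0,0],
    [0,0,0],
    [0,0,0],
    [0,0,0],
  ],
  hand=[0,0,0,0,0],
)

```text
time_s: 14.48
tcp_pos: [0.5368, 0.0616, 0.077]
eef_rot: [0.997, -0.079, 0.001, 0.0]
contact_force: [-7.1, 1.0, 12.8]
grip_width: 0.5
```

```bash
python3 arc.py 4.5 8 11;python3 arc.py 3.5 8 11
```

```text
th 62.256899606667766 meas [46.3379 78.1625] arc [46.7767 77.2487] F on cover [  7.1313 -12.8471] rad 14.689894651416495 tan 0.3311348857560513
[np.float64(0.0019), 0, np.float64(-0.0011)]
[np.float64(0.0038), 0, np.float64(-0.0022)]
[np.float64(0.0056), 0, np.float64(-0.0032)]
[np.float64(0.0078), 0, np.float64(-0.004)]
[np.float64(0.01), 0, np.float64(-0.0047)]
th 62.62798863831346 meas [46.3379 78.1625] arc [46.401  78.0328] F on cover [  7.1313 -12.8471] rad 14.687441892109474 tan 0.4262696895010441
[np.float64(0.0019), 0, np.float64(-0.0011)]
[np.float64(0.0038), 0, np.float64(-0.0022)]
[np.float64(0.0056), 0, np.float64(-0.0032)]
[np.float64(0.0078), 0, np.float64(-0.004)]
[np.float64(0.01), 0, np.float64(-0.0048)]
```

>>> servo_tool(
  travel=[
    [0.0019,0,-0.0012],
    [0.0038,0,-0.0024],
    [0.0056,0,-0.0034],
    [0.0078,0,-0.0043],
    [0.01,0,-0.0051],
  ],
  turn=[
    [0,0,0],
    [0,0,0],
    [0,0,0],
    [0,0,0],
    [0,0,0],
  ],
  hand=[0,0,0,0,0],
)

```text
time_s: 14.9
tcp_pos: [0.5481, 0.0599, 0.0824]
eef_rot: [0.997, -0.079, 0.002, 0.0]
contact_force: [-3.1, 0.2, 8.4]
grip_width: 0.499
```

```bash
python3 arc.py 3.5 8 9;python3 arc.py 2.5 8 9
```

```text
th 70.81300836011275 meas [57.7842 83.535 ] arc [58.0602 82.6509] F on cover [ 3.0776 -8.4309] rad 8.97404441187344 tan 0.13585226804480072
[np.float64(0.0023), 0, np.float64(-0.0007)]
[np.float64(0.0046), 0, np.float64(-0.0013)]
[np.float64(0.0068), 0, np.float64(-0.0019)]
[np.float64(0.0091), 0, np.float64(-0.0024)]
[np.float64(0.0115), 0, np.float64(-0.0028)]
th 71.26887176252123 meas [57.7842 83.535 ] arc [57.7839 83.5361] F on cover [ 3.0776 -8.4309] rad 8.972679499123506 tan 0.20724755974085918
[np.float64(0.0023), 0, np.float64(-0.0007)]
[np.float64(0.0046), 0, np.float64(-0.0013)]
[np.float64(0.0068), 0, np.float64(-0.0019)]
[np.float64(0.0091), 0, np.float64(-0.0024)]
[np.float64(0.0115), 0, np.float64(-0.0028)]
```

>>> servo_tool(
  travel=[
    [0.0023,0,-0.0007],
    [0.0046,0,-0.0013],
    [0.0068,0,-0.0019],
    [0.0091,0,-0.0024],
    [0.0115,0,-0.0028],
  ],
  turn=[
    [0,0,0],
    [0,0,0],
    [0,0,0],
    [0,0,0],
    [0,0,0],
  ],
  hand=[0,0,0,0,0],
)

```text
time_s: 15.32
tcp_pos: [0.5605, 0.058, 0.0859]
eef_rot: [0.997, -0.08, 0.003, 0.0]
contact_force: [-3.1, 0.2, 12.0]
grip_width: 0.5
```

```bash
python3 arc.py 2.5 7 8;python3 arc.py 1.5 7 8;  python3 -c "
from h import *
save('wrist','w11.png')
save('scene','s11.png',(260,120,460,270),4)"
```

```text
th 79.64620481973567 meas [70.2892 87.0762] arc [70.3817 86.4838] F on cover [  3.0656 -11.9584] rad 12.314602491792634 tan 0.8664635551869647
[np.float64(0.0019), 0, np.float64(-0.0004)]
[np.float64(0.0038), 0, np.float64(-0.0008)]
[np.float64(0.0056), 0, np.float64(-0.0012)]
[np.float64(0.0077), 0, np.float64(-0.0013)]
[np.float64(0.0098), 0, np.float64(-0.0014)]
th 80.19031272062644 meas [70.2892 87.0762] arc [70.2319 87.4397] F on cover [  3.0656 -11.9584] rad 12.30581898665512 tan 0.9833680343650257
[np.float64(0.0019), 0, np.float64(-0.0004)]
[np.float64(0.0038), 0, np.float64(-0.0008)]
[np.float64(0.0056), 0, np.float64(-0.0012)]
[np.float64(0.0077), 0, np.float64(-0.0013)]
[np.float64(0.0098), 0, np.float64(-0.0014)]
```

View pics/w11.png

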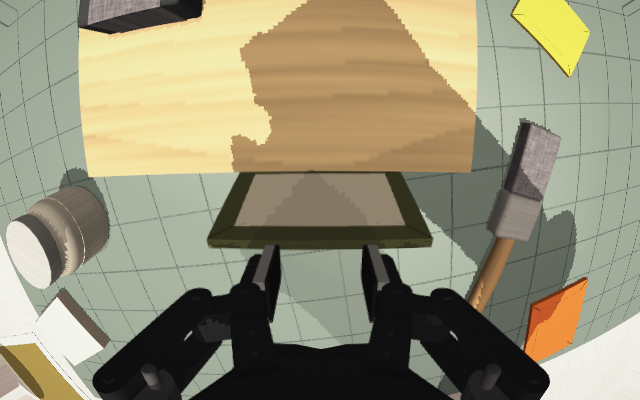

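View pics/s11.png

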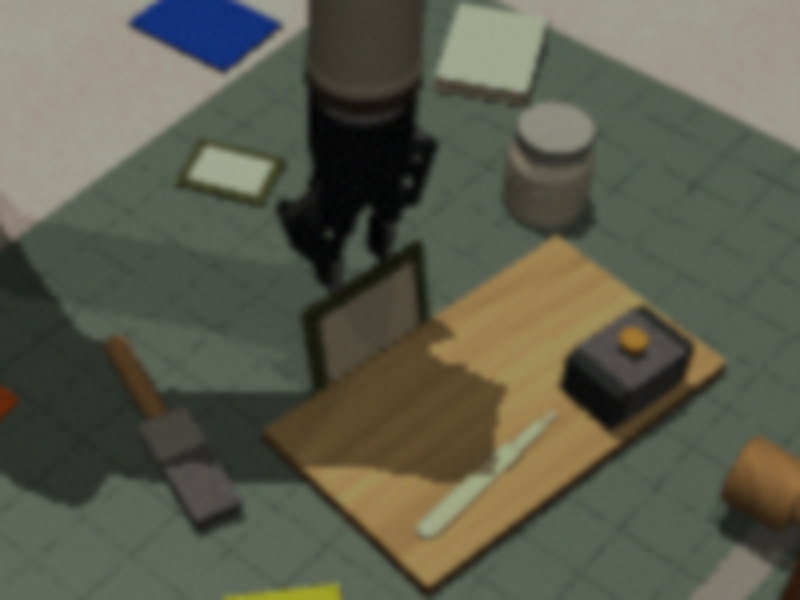

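Cover stands at about 80° on its edge against the board (wrist rows 172–245). Going on over the top.

>>> servo_tool(
  travel=[
    [0.0019,0,-0.0005],
    [0.0038,0,-0.001],
    [0.0058,0,-0.0014],
    [0.0078,0,-0.0016],
    [0.0098,0,-0.0017],
  ],
  turn=[
    [0,0,0],
    [0,0,0],
    [0,0,0],
    [0,0,0],
    [0,0,0],
  ],
  hand=[0,0,0,0,0],
)

```text
time_s: 15.83
tcp_pos: [0.5707, 0.0563, 0.0876]
eef_rot: [0.997, -0.08, 0.004, -0.0]
contact_force: [-0.2, -0.2, 8.7]
grip_width: 0.498
```

```bash
python3 arc.py 1.5 7 8;python3 arc.py .5 7 8
```

```text
th 86.90395239674037 meas [80.635  88.7354] arc [80.6457 88.4497] F on cover [ 0.1864 -8.6764] rad 8.673753809866081 tan -0.28248217780327295
[np.float64(0.0022), 0, np.float64(-0.0001)]
[np.float64(0.0044), 0, np.float64(-0.0001)]
[np.float64(0.0065), 0, np.float64(-0.0001)]
[np.float64(0.0086), 0, np.float64(0.0)]
[np.float64(0.0107), 0, np.float64(0.0002)]
th 87.51844795975245 meas [80.635  88.7354] arc [80.6084 89.4372] F on cover [ 0.1864 -8.6764] rad 8.676284520418696 tan -0.18944195861996843
[np.float64(0.0022), 0, np.float64(-0.0001)]
[np.float64(0.0043), 0, np.float64(-0.0001)]
[np.float64(0.0064), 0, np.float64(-0.0001)]
[np.float64(0.0085), 0, np.float64(0.0)]
[np.float64(0.0107), 0, np.float64(0.0002)]
```

>>> servo_tool(
  travel=[
    [0.0022,0,0],
    [0.0044,0,0],
    [0.0065,0,0],
    [0.0086,0,0],
    [0.0107,0,0.0003],
  ],
  turn=[
    [0,0,0],
    [0,0,0],
    [0,0,0],
    [0,0,0],
    [0,0,0],
  ],
  hand=[0,0,0,0,0],
)

```text
time_s: 16.25
tcp_pos: [0.5818, 0.0546, 0.0879]
eef_rot: [0.997, -0.08, 0.004, -0.0]
contact_force: [-1.6, -0.5, 12.6]
grip_width: 0.504
```

```bash
python3 st.py; python3 -c "
from h import *
save('wrist','w12.png')
save('scene','s12.png',(260,120,460,270),4)"
```

```text
t 16.25 xb -97.11 yb -44.34 z 87.86 mm Fu -1.5 Fv -0.7 Fz 12.6 M [-0.1513  0.2036  0.02  ] xt [ 0.9873 -0.1588  0.0088] dyaw -0.0011814784100137032
```

View pics/w12.png

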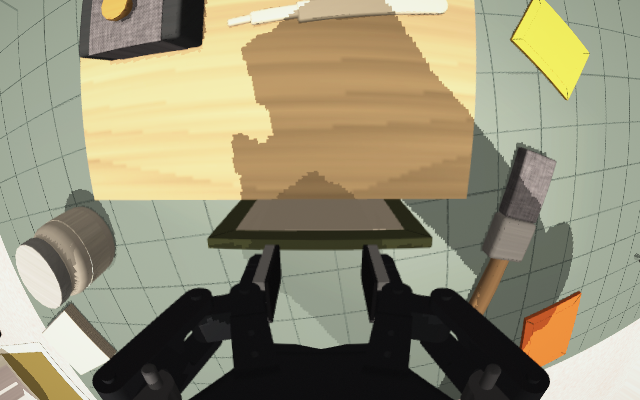

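View pics/s12.png

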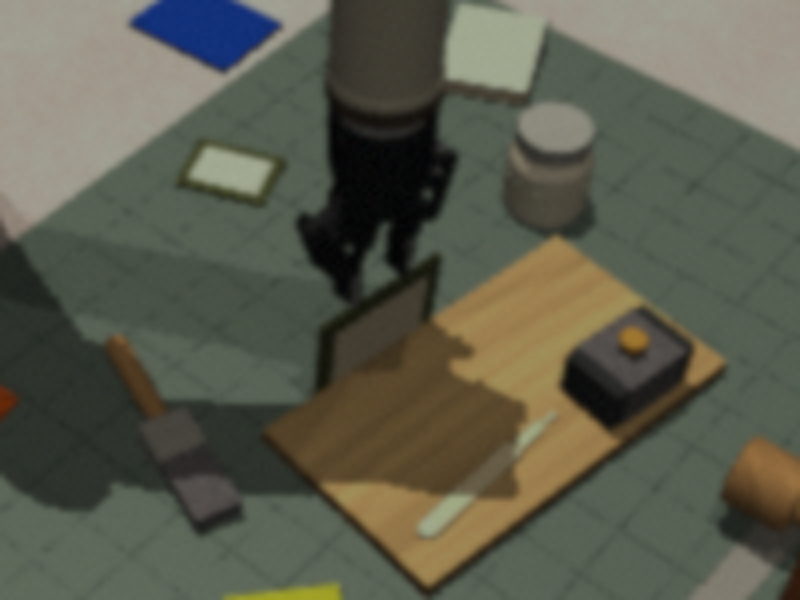

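>>> servo_tool(
  travel=[
    [0.004,0,-0.0004],
    [0.008,0,-0.0002],
    [0.012,0,0.0003],
    [0.016,0,0.001],
    [0.02,0,0.0018],
  ],
  turn=[
    [0,0,0],
    [0,0,0],
    [0,0,0],
    [0,0,0],
    [0,0,0],
  ],
  hand=[0,0,0,0,0],
)

```text
time_s: 16.77
tcp_pos: [0.601, 0.0514, 0.0851]
eef_rot: [0.997, -0.08, 0.004, -0.0]
contact_force: [0.4, 0.8, 4.5]
grip_width: 0.5
```

```bash
python3 st.py; python3 -c "
from h import *
save('wrist','w13.png')
save('scene','s13.png',(260,120,460,270),4)"
```

```text
t 16.7667 xb -77.64 yb -44.51 z 85.08 mm Fu 0.3 Fv 0.8 Fz 4.5 M [ 0.0853 -0.2345  0.0519] xt [ 0.9873 -0.1588  0.0074] dyaw -0.0011584253210165096
```

View pics/w13.png

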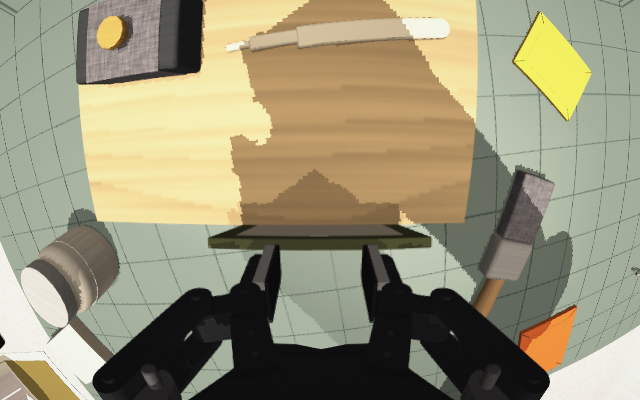

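View pics/s13.png

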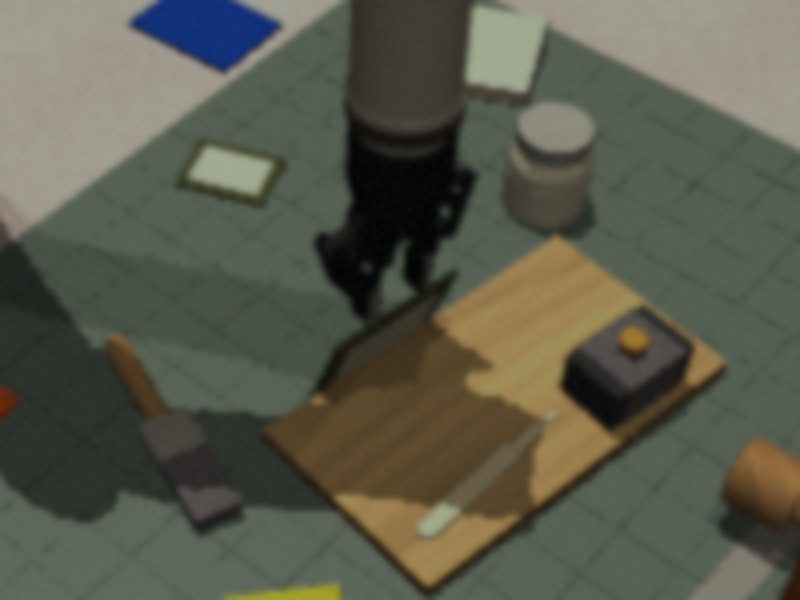

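>>> servo_tool(
  travel=[
    [0.004,0,0.001],
    [0.008,0,0.0025],
    [0.012,0,0.0042],
    [0.016,0,0.006],
    [0.02,0,0.008],
  ],
  turn=[
    [0,0,0],
    [0,0,0],
    [0,0,0],
    [0,0,0],
    [0,0,0],
  ],
  hand=[0,0,0,0,0],
)

```text
time_s: 17.28
tcp_pos: [0.6187, 0.0478, 0.0756]
eef_rot: [0.997, -0.08, 0.002, 0.0]
contact_force: [0.5, 0.4, -0.0]
grip_width: 0.499
```

```bash
python3 st.py; python3 -c "
from h import *
save('wrist','w14.png')
save('scene','s14.png',(260,120,460,270),4)"
```

```text
t 17.2833 xb -59.59 yb -45.25 z 75.57 mm Fu 0.4 Fv 0.5 Fz -0.0 M [0.0154 0.0542 0.0159] xt [ 0.9873 -0.1588  0.0033] dyaw -0.0011469798415967014
```

View pics/s14.png

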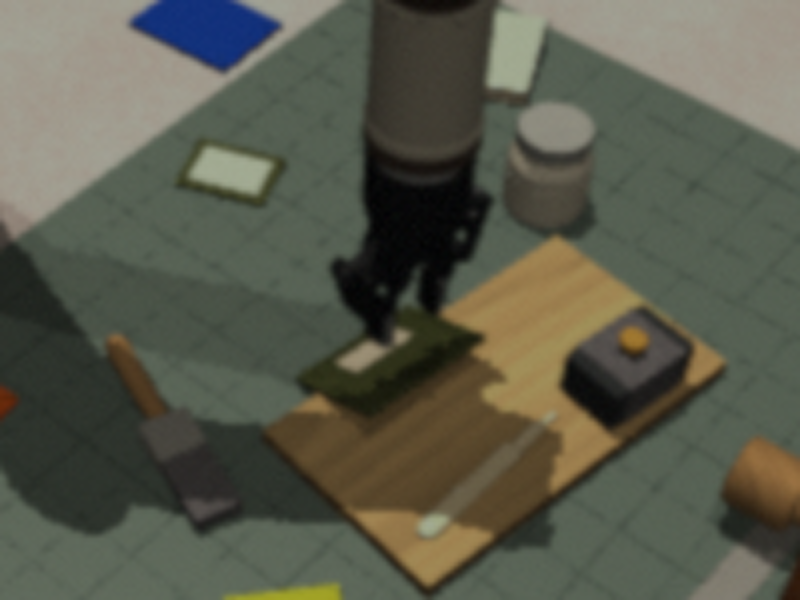

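View pics/w14.png

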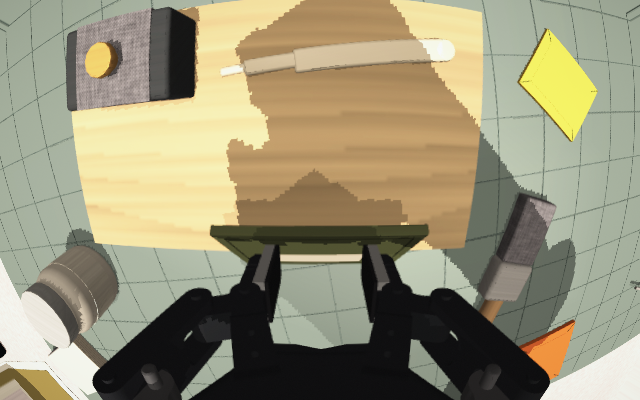

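The cover is past vertical, falling forward onto the board. Lifting clear.

>>> servo_tool(
  travel=[
    [0,0,-0.01],
    [-0.01,0,-0.02],
    [-0.03,0,-0.02],
    [-0.05,0,-0.02],
    [-0.08,0,-0.02],
  ],
  turn=[
    [0,0,0],
    [0,0,0],
    [0,0,0],
    [0,0,0],
    [0,0,0],
  ],
  hand=[0,0,0,0,0],
)

```text
time_s: 17.8
tcp_pos: [0.5407, 0.0607, 0.0968]
eef_rot: [0.997, -0.08, 0.003, -0.0]
contact_force: [0.0, 0.4, 1.0]
grip_width: 0.501
```

```bash
python3 st.py; python3 -c "
from h import *
save('wrist','w15.png')
save('scene','s15.png',(260,120,460,270),4)"
```

```text
t 17.8 xb -138.64 yb -44.86 z 96.81 mm Fu -0.0 Fv 0.4 Fz 1.0 M [0.0629 0.0143 0.0364] xt [ 0.9871 -0.1599  0.0068] dyaw -0.002300681368639562
```

View pics/s15.png

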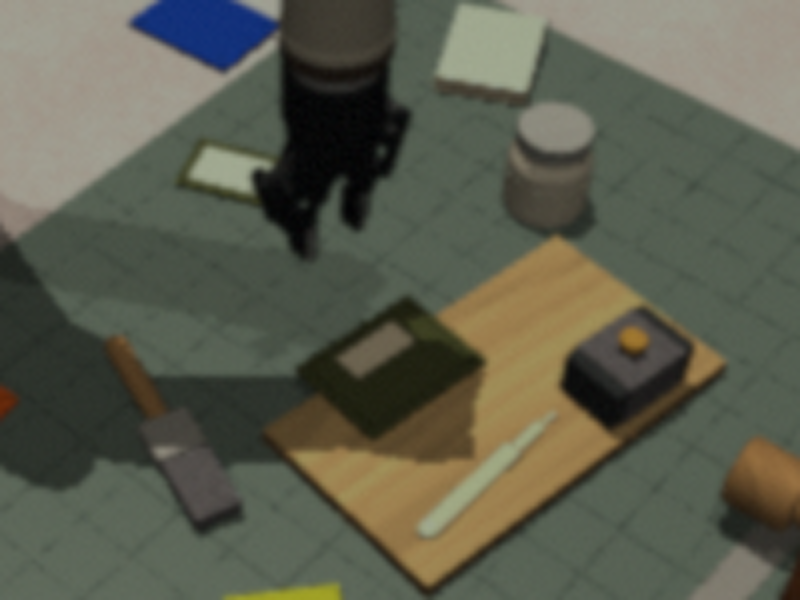

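View pics/w15.png

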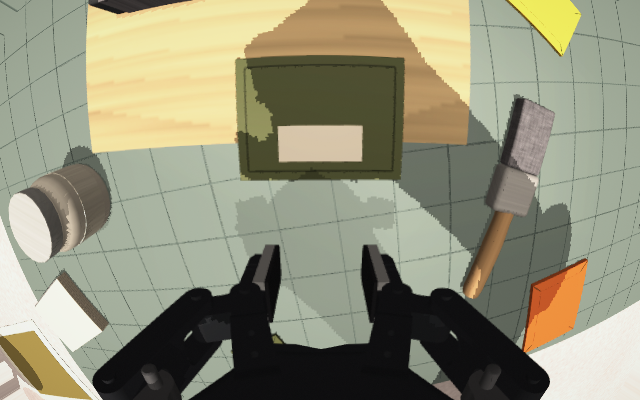

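```bash
cat > cov.py <<'E'
from h import *
def fish(u_,v_,z):
    p=robot.camera_params('wrist');T=np.array(p['world_from_camera'])
    dx,dy=u_-p['cx'],v_-p['cy'];r=np.hypot(dx,dy);th=r/p['fx']
    d=np.array([np.sin(th)*dx/r,-np.sin(th)*dy/r,-np.cos(th)]);d=T[:3,:3]@d;o=T[:3,3]
    return o+d*(z-o[2])/d[2]
if __name__=='__main__':
    for q in [(240,179),(401,180),(404,58),(237,58)]:
        P=fish(*q,.021);print(q,P,toB(P)*1e3)
    for q in [(90,152),(467,144)]:
        P=fish(*q,.015);print('board',q,P,toB(P)*1e3)
    for P in [fromB(-.155,-.0445,.08),fromB(-.155,-.0445,.0145)]: print(delta(P,Rt(BY,0)))
E
python3 cov.py
```

```text
(240, 179) [0.5654 0.1182 0.021 ] [-123.3176   15.8468]
(401, 180) [ 0.5459 -0.0002  0.021 ] [-123.8981 -104.1401]
(404, 58) [ 0.6346 -0.0127  0.021 ] [ -34.3723 -102.48  ]
(237, 58) [0.6528 0.103  0.021 ] [-34.6784  14.6604]
board (90, 152) [0.6144 0.2588 0.015 ] [-97.1582 162.3735]
board (467, 144) [ 0.5655 -0.059   0.015 ] [ -95.2972 -159.0855]
(array([-0.0098, -0.0004,  0.0156]), array([0.0022, 0.0006, 0.0024]))
(array([-0.0097, -0.0005,  0.0811]), array([0.0022, 0.0006, 0.0024]))
```

>>> servo_tool(
  travel=[
    [-0.01,0,0.03],
    [-0.012,0,0.06],
    [-0.012,0,0.075],
    [-0.012,0,0.08],
    [-0.012,0,0.08],
  ],
  turn=[
    [0,0,0],
    [0,0,0],
    [0,0,0],
    [0.002,0,0.002],
    [0.002,0,0.002],
  ],
  hand=[0,0,0,0,0],
)

```text
time_s: 18.32
tcp_pos: [0.5278, 0.0626, 0.0151]
eef_rot: [0.997, -0.081, 0.001, -0.001]
contact_force: [0.7, -0.7, 0.3]
grip_width: 0.505
```

>>> servo_tool(
  travel=[
    [0,0,0],
    [0,0,0],
    [0,0,0],
  ],
  turn=[
    [0,0,0],
    [0,0,0],
    [0,0,0],
  ],
  hand=[0,0,0],
)

```text
time_s: 18.57
tcp_pos: [0.5299, 0.0628, 0.0173]
eef_rot: [0.997, -0.081, 0.004, -0.001]
contact_force: [-0.4, -0.2, 0.3]
grip_width: 0.499
```

```bash
python3 st.py; python3 -c "
from h import *
print(delta(fromB(-.14,-.0445,.0145),Rt(BY,0)));save('wrist','w16.png')"
```

```text
t 18.5667 xb -149.64 yb -44.41 z 17.26 mm Fu -0.3 Fv -0.3 Fz 0.3 M [-0.0097  0.0273 -0.0204] xt [ 0.987  -0.1608  0.0073] dyaw -0.003222195056620303
(array([0.0096, 0.0001, 0.0028]), array([-0.0028, -0.0073, -0.0032]))
```

View pics/w16.png

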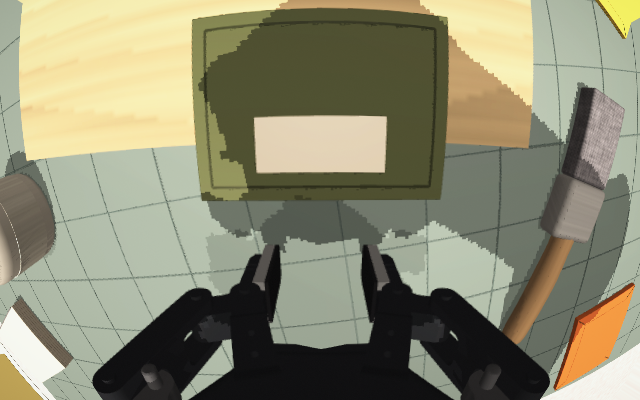

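>>> servo_tool(
  travel=[
    [0.004,0,0.0015],
    [0.01,0,0.0029],
    [0.016,0,0.0029],
    [0.021,0,0.0029],
    [0.025,0,0.0029],
  ],
  turn=[
    [0,0,0],
    [-0.003,-0.007,-0.003],
    [-0.003,-0.007,-0.003],
    [-0.003,-0.007,-0.003],
    [-0.003,-0.007,-0.003],
  ],
  hand=[0,0,0,0,0],
)

```text
time_s: 19.03
tcp_pos: [0.5543, 0.0585, 0.0132]
eef_rot: [0.997, -0.079, -0.001, 0.0]
contact_force: [-1.0, -0.6, 1.2]
grip_width: 0.503
```

```bash
python3 st.py; python3 -c "
from h import *
print(delta(fromB(-.103,-.0445,.0145),Rt(BY,0)))"
```

```text
t 19.0333 xb -124.88 yb -44.85 z 13.18 mm Fu -0.9 Fv -0.7 Fz 1.2 M [0.0674 0.1953 0.0139] xt [ 0.9874 -0.1582 -0.0018] dyaw -0.000579238717570707
(array([ 0.0219, -0.0004, -0.0014]), array([ 0.0006,  0.0018, -0.0006]))
```

>>> servo_tool(
  travel=[
    [0.004,0,-0.0005],
    [0.008,0,-0.001],
    [0.012,0,-0.001],
    [0.015,0,-0.001],
    [0.017,0,-0.001],
  ],
  turn=[
    [0,0,0],
    [0,0,0],
    [0,0,0],
    [0,0,0],
    [0,0,0],
  ],
  hand=[0,0,0,0,0],
)

```text
time_s: 19.45
tcp_pos: [0.5706, 0.0559, 0.0141]
eef_rot: [0.997, -0.079, -0.001, 0.0]
contact_force: [-1.5, -0.5, -0.0]
grip_width: 0.499
```

```bash
python3 st.py; python3 -c "
from h import *
print(delta(fromB(-.095,-.0445,.0148),Rt(BY,0)));save('wrist','w17.png')"
```

```text
t 19.45 xb -108.37 yb -44.87 z 14.14 mm Fu -1.4 Fv -0.7 Fz -0.0 M [0.0232 0.1373 0.0033] xt [ 0.9875 -0.1579 -0.0018] dyaw -0.00024284993757156537
(array([ 0.0134, -0.0004, -0.0007]), array([ 0.0007,  0.0018, -0.0002]))
```

View pics/w17.png

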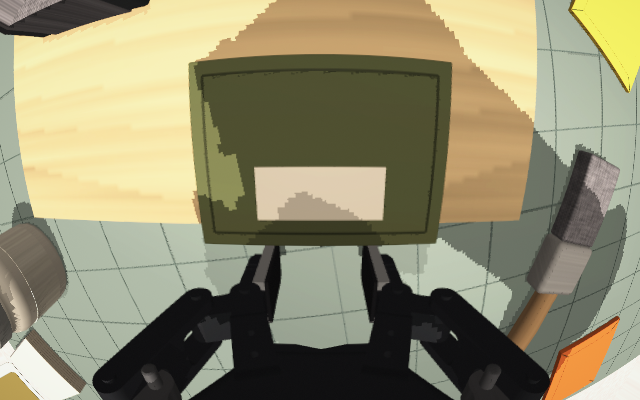

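>>> servo_tool(
  travel=[
    [0.003,0,-0.0005],
    [0.006,0,-0.0008],
    [0.009,0,-0.0008],
    [0.012,0,-0.0008],
    [0.014,0,-0.0008],
  ],
  turn=[
    [0,0,0],
    [0,0,0],
    [0,0,0],
    [0,0,0],
    [0,0,0],
  ],
  hand=[0,0,0,0,0],
)

```text
time_s: 19.92
tcp_pos: [0.5844, 0.0537, 0.015]
eef_rot: [0.997, -0.079, -0.001, 0.0]
contact_force: [-1.1, -0.1, 0.5]
grip_width: 0.498
```

```bash
python3 st.py; python3 -c "
from h import *
save('wrist','w18.png')"
```

```text
t 19.9167 xb -94.37 yb -44.82 z 15.01 mm Fu -1.0 Fv -0.3 Fz 0.5 M [ 0.0326  0.1191 -0.038 ] xt [ 0.9875 -0.1578 -0.0018] dyaw -0.00020867033089547182
```

View pics/w18.png

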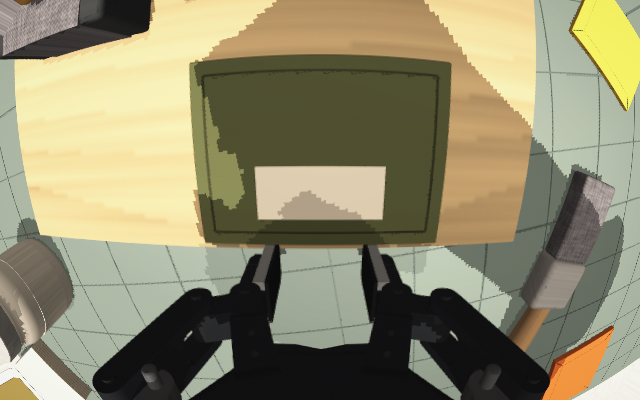

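>>> servo_tool(
  travel=[
    [0.001,0,-0.0002],
    [0.0025,0,-0.0003],
    [0.004,0,-0.0003],
    [0.005,0,-0.0003],
    [0.005,0,-0.0003],
  ],
  turn=[
    [0,0,0],
    [0,0,0],
    [0,0,0],
    [0,0,0],
    [0,0,0],
  ],
  hand=[0,0,0,0,0],
)

```text
time_s: 20.38
tcp_pos: [0.5892, 0.0529, 0.0152]
eef_rot: [0.997, -0.079, -0.001, 0.0]
contact_force: [-0.9, 0.7, 1.1]
grip_width: 0.503
```

```bash
python3 st.py
```

```text
t 20.3833 xb -89.52 yb -44.85 z 15.24 mm Fu -1.0 Fv 0.5 Fz 1.1 M [0.0466 0.0123 0.0044] xt [ 0.9875 -0.1578 -0.0017] dyaw -0.00018684268752869326
```

>>> servo_tool(
  travel=[
    [-0.01,0,0],
    [-0.03,0,-0.005],
    [-0.05,0,-0.03],
    [-0.07,0,-0.06],
    [-0.09,0,-0.08],
  ],
  turn=[
    [0,0,0],
    [0,0,0],
    [0,0,0],
    [0,0,0],
    [0,0,0],
  ],
  hand=[0,0,0,0,0],
)

```text
time_s: 20.8
tcp_pos: [0.4988, 0.0678, 0.0967]
eef_rot: [0.997, -0.079, -0.001, 0.0]
contact_force: [0.9, 0.2, 0.5]
grip_width: 0.502
```

>>> servo_tool(
  travel=[
    [-0.02,0,-0.04],
    [-0.03,0,-0.06],
    [-0.03,0,-0.06],
    [-0.03,0,-0.06],
    [-0.03,0,-0.06],
  ],
  turn=[
    [0,0,0],
    [0,0,0],
    [0,0,0],
    [0,0,0],
    [0,0,0],
  ],
  hand=[0,0,0,0,0],
)

```text
time_s: 21.22
tcp_pos: [0.4704, 0.0714, 0.1552]
eef_rot: [0.997, -0.079, -0.001, 0.001]
contact_force: [-0.3, 0.3, -0.4]
grip_width: 0.499
```

Run:
```python
from h import *
save('wrist','w19.png');save('scene','s19.png',(260,120,460,270),4);im=save('top','t19.png')
cv2.imwrite('pics/t19c.png',cv2.resize(im[100:220,220:380,::-1],None,fx=5,fy=5,interpolation=cv2.INTER_CUBIC))
```

```text
(no output)
```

View pics/w19.png

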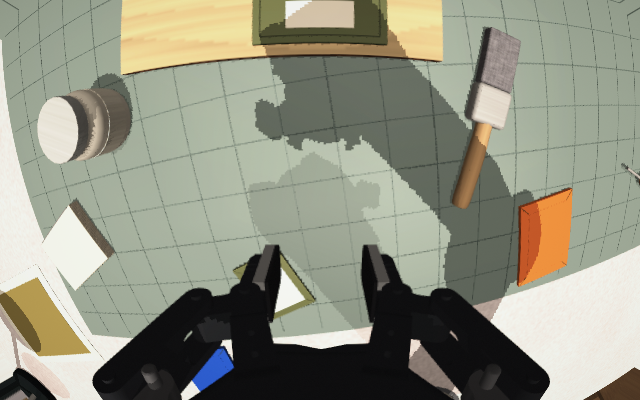

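View pics/t19c.png

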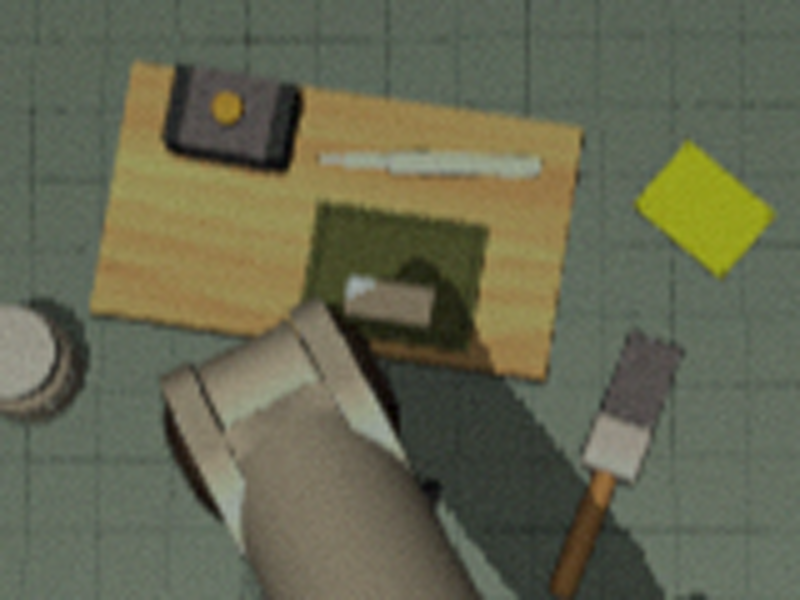

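View pics/s19.png

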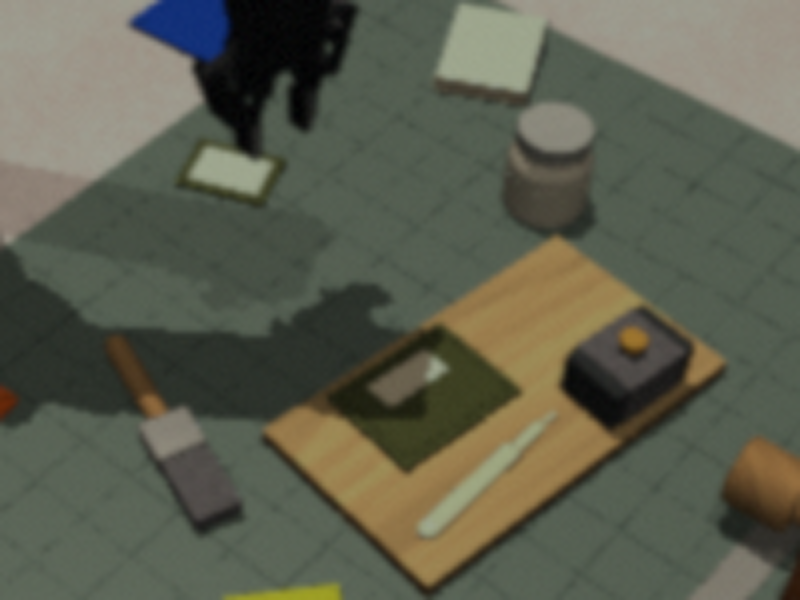

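The cover lies face up, about 9 mm inside the front edge (a strip of board shows along its whole near side), and clear of the weight and the folder.

```bash
python3 st.py; python3 -c "
from plant import robot
print(robot.sign_off())"
```

```text
t 21.3667 xb -210.06 yb -45.07 z 154.28 mm Fu -0.4 Fv 0.0 Fz -0.0 M [-0.0453 -0.0247  0.0045] xt [ 0.9874 -0.1581 -0.0041] dyaw -0.0005079026021125865
the job is handed in; nothing more can be done
None
```

The cover now lies face up on the pressing board with none of it overhanging, and I handed the job in at 21.4 s of the 64 s allowed. Sign-off gives no verdict, so this rests on my own checks.

- **Method:** I pushed the larger olive cover flat against the board's front edge with the half-open fingertips. I then squeezed it lengthwise against that edge, mostly with 9 to 15 N, and walked its near edge up and over. It fell face up with about 27 mm overhanging, and I pushed it on by its edge.
- **First try failed:** the fingers slipped over the cover's edge at about 37°, and it dropped back flat about 3 mm from the board. The path I commanded ran too high for the rounded fingertips. I pushed it up to the board again and the corrected arc worked.
- **Last checks:** in all three cameras the cover lies flat with its title panel up. The finger position puts its near edge about 9 mm inside the board's front edge. The other things look unmoved, and the arm stands clear with no contact force.
- **Disagreement:** one wrist-camera measurement, taken while the arm was still moving, was about 6 mm off. I relied on the finger-contact position and the board seen in the pictures instead.

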